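# Put the valuables in the deposit safe and lock it for the night

### The arm

A 6-joint arm with a two-finger parallel gripper is mounted at the origin on the work surface. World frame = base frame: x ahead of the robot, y to its left, z up, the work surface at z = 0. Lengths are in m, angles in rad, forces in N, time in s.
With the tool pointing down it reaches from about 0.35 to 0.8 m from the base axis. Payload 7.3 kg.
Tool frame: the origin (TCP) lies midway between the tips of the shut fingers; the grasp point (between the pads) lies 19 mm behind it; z points along the fingers, x is the direction in which the jaws open and shut, and the axes are right-handed (so a half turn about z gives the same grasp; the last joint's range is limited). The gripper opens to 85 mm and grips with 20 to 120 N. Pads are 22 mm wide; open, the fingers measure 114 mm over their backs; the gripper's body (76 mm by 85 mm) begins 54 mm behind the grasp point. The pads swing forward as they close: fully open they stand 13 mm farther back than shut.
Start: joints at [-1.32, 0.342, 1.524, -0, 1.275, -0.146], TCP at [0.203, -0.484, 0.231] pointing down, gripper open.
Joint ranges: [-2.53, 2.53], [-0.77, 2.02], [0.04, 2.7], [-1, 4.14], [0.28, 2.66], [-3.11, 3.11]. Speed limits (rad/s): [2.57, 2.57, 3.14, 3.14, 3.14, 3.14].

### API

Orientations are given as [roll, pitch, yaw] about the fixed x, y, z axes, in that order (R = Rz(yaw) Ry(pitch) Rx(roll)).
In Python, from rig import ctrl, optics, order gives the robot as it stands.
- The arm moves only by the shell command python3 -m jog 'ROWS' [FORCE]. ROWS is JSON, a list of rows, each an object of numbers: "tx", "ty", "tz": the shift along the world's x, y, z in m; "turn": the turn about the world's z in degrees; "fingers": the closure, from 0 (fully open) to 1 (shut). A call has 1 to 10 rows; each row shifts and turns the commanded pose from where the row before left it; what a row does not reach is not made up. A row lasts 1/12 s, in which the tool goes at most 41.7 mm and 7.16 degrees, less where a joint would pass 70% of its speed; a pose out of reach is approached as far as the arm can. A call is refused whole if a number of a shift passes 0.0417 or a number of a turn 7.16, either way. A call with a gripper value outside its range is refused whole. The fingers move at their own pace and stop on an object; FORCE is the grip in N (left out, the last holds). Time passes only in rows, so rows that do not move let the fingers close. It gives the time, the measured TCP pose, the force and the opening at its end, in the units of the state.
- ctrl.sense(): the state, without advancing time (a new reading comes with each control period).
- optics.get_image(name): name is "side" or "top"; returns a dict with "image" (420x560x3 uint8, blue, green, red), "fx", "fy", "cx", "cy" (pixels), "distortion" ([k1, k2, p1, p2, k3] as OpenCV has them; the pictures are not rectified), "camera_from_world" (4x4, takes a point from world to camera coordinates). Camera axes: x right, y up, looking along -z (the intrinsics and any distortion apply to the point x, -y, -z); pixel columns grow to the right and rows downward; lengths in m; the calibration is good to about 2 mm. A picture is of the moment at which its call begins. There is no depth.
- order.finish_job(): hands the job in, once; it reports no verdict.
The state is a dict: "t": time; "qpos": joint angles; "qvel": joint speeds; "tau": joint torques, N m; "tool_pos": TCP position; "eef_rot": TCP orientation; "wrist_force": force on the tool from outside, world axes, zero at the start; "moment": the same for the moment, N m; "finger_gap": finger opening in m.
Only numpy, scipy, OpenCV 4.12 (cv2) and the standard library are available. Lean on these libraries where they do the work, as an engineer would, in place of code of your own. Each camera call takes 0.05 s, during which the arm holds its last target.

### The job

Close up the jewellery counter: push every closed leatherette case on the display board through the spring flap of the deposit safe, so that each drops inside and the flap shuts behind it. Once all of them are in, flip the clear hood off the lock knob and right back so that it stays open by itself, turn the knob clockwise from the green dot to the red dot as far as it goes, and shut the hood again. Leave the other jewellery and belongings where they are.

Things in the scene. Friction and masses are not known exactly. Their poses are not given: they have to be found in the camera images.
- safe: charcoal steel counter deposit safe, fixed, 400 (its x) x 300 (y) x 213 mm high; origin at the centre of its underside, z up, front towards its -x. Its front part, x -200 to -80 mm, is a level loading ledge 155 mm high, open above; behind it rises the hollow head, flat top at 213 mm. Flap port in the head's front face at y = -65 mm; lock knob with hood on top at x = -15, y = 75 mm.
- port (a point): middle of the port's sill on the head's front face, at ledge height; axes as the safe's, x straight into the port. Port 64 mm wide (y), 43 mm high, 15 mm lintel above, up to the safe's top. An aluminium strip of its width crosses the ledge to it. Behind the 10 mm thick sill the safe is open below (floor at 8 mm): a case whose middle is well past the sill tips and drops in by itself.
- flap (a joint): angle of the bright metal flap that closes the port, rad: 0 shut (hanging upright), grows as it swings inward, at most 1.5. Hinged along its top edge 43 mm above the ledge, 60 mm wide, 42 mm high, 3 mm thick, 3 mm behind the outer face; a light spring (0.003 N m at 0, 0.006 N m more per rad) and its 20 g shut it once nothing stands under it; half a newton pushes it open.
- hood (a joint): angle of the clear hood over the lock knob, rad: 0 shut, grows as its front rises, 2.0 fully back on its stop. It balances near 1.0: beyond that it falls back to its stop and stays open by its own weight, below that it falls shut.
- hood_hinge (a point): middle of the hood's hinge line, 215 mm above the counter, fixed on the safe; axes as the safe's; the hinge runs along the safe's y. The hood (80 g) is a clear plastic box open below and at the hinge: 96 mm deep towards the safe's -x (front), 90 mm wide, 52 mm high when shut.
- hood_tab (a point): middle of the orange tab standing on the hood's top at its front edge: 10 mm thick (x) x 24 wide (y, along the hinge) x 26 high (z). This point is 12 mm below the tab's top, 14 mm above the hood's top face, and 90 mm in front of and 66 mm above the hinge line when shut. Axes: the safe's when shut; they turn with the hood. Gripped across its width the tab can turn between the fingers.
- knob (a joint): angle of the lock knob, rad: 0 pointer at the green dot (unlocked), grows clockwise seen from above, stop at 1.4 with the pointer at the red dot (locked). Stays where it is left; turns with 0.04 N m.
- knob_grip (a point): on the knob's upright axis, at the height to grip: 7 mm below the top of its grip bar, 23 mm above the knob's round skirt (44 mm across). The black grip bar is 42 mm long along this point's x, 14 mm thick along its y and 30 mm high above the skirt; the white pointer is towards -x. It turns with the knob.
- board: grey velvet display board lying on the counter, fixed, 270 x 340 x 20 mm; origin at the centre of its underside. The cases start on it.
- case_1: wine red leatherette jewellery case, closed, a box 76 mm long (its x) x 40 mm wide (its y) x 28 mm high (its z), with a brass seam and clasp; 180 g, give or take a quarter; origin at the centre of its underside. May be absent (None).
- case_2: navy blue leatherette jewellery case, closed, a box 76 mm long (its x) x 40 mm wide (its y) x 28 mm high (its z), with a brass seam and clasp; 180 g, give or take a quarter; origin at the centre of its underside. May be absent (None).
- case_3: dark green leatherette jewellery case, closed, a box 76 mm long (its x) x 40 mm wide (its y) x 28 mm high (its z), with a brass seam and clasp; 180 g, give or take a quarter; origin at the centre of its underside. May be absent (None).
- case_4: black leatherette jewellery case, closed, a box 76 mm long (its x) x 40 mm wide (its y) x 28 mm high (its z), with a brass seam and clasp; 180 g, give or take a quarter; origin at the centre of its underside. May be absent (None).
- case_5: tan leatherette jewellery case, closed, a box 76 mm long (its x) x 40 mm wide (its y) x 28 mm high (its z), with a brass seam and clasp; 180 g, give or take a quarter; origin at the centre of its underside. May be absent (None).
- bangle_dish: white dish with bangles, 72 mm across, 29 mm high, on the board; leave it alone.
- ring_cone: wooden ring cone, 38 mm across the foot, 64 mm high, on the counter right of the board; leave it alone.
- ring_bar: dark wooden ring bar 24 x 88 x 18 mm with four rings, on the counter right of the board; leave it alone.
- card_reader: white card reader 115 x 68 x 19 mm, lying on the counter; leave it alone.
Mind the look-alikes: they are no part of the job. There is more than one size of the case_2; the job needs the smaller.

How it is judged:
By the outcome, as a careful person would: the job done as asked, in the order asked, and still so for the second after the job is handed in, with the robot touching nothing.
Of case_1, case_2, case_3, case_4, case_5 only 3 to 5 are there at a start; the rules pass over those that are not, and their reading is None.
At some moment in a run one of case_1, case_2, case_3, case_4, case_5 may be knocked a few centimetres aside while the robot is not near it.
Once in a run the grip may slacken for a moment while it holds something.
It also fails if it takes over 210 s, if anything falls off the work surface, if the arm or the gripper's body presses on something with over 40 N, if the wrist force passes 120 N, or if a joint passes its speed limit or range.

## Working session

There is one attempt and no reset: what is moved stays moved. The work goes in short steps, Python scripts to look and compute and a shell command to move; the robot and the scene stay as the last step left them, time stands still between calls to the robot, and variables do not carry over. Pictures are saved under pics/ and viewed, and the job is handed in when it is done.

```bash
ls; mkdir -p pics
python3 - <<'E'
from rig import ctrl, optics
import cv2,json
print(ctrl.sense())
for n in("top","side"):
    d=optics.get_image(n);cv2.imwrite(f"pics/{n}0.png",d["image"])
    print(n,d["fx"],d["fy"],d["cx"],d["cy"],d["distortion"]);print(d["camera_from_world"])
E
```

```text
pics
{'t': 0.0, 'qpos': array([-1.31999232e+00,  3.42712969e-01,  1.52501148e+00,  2.62483663e-05,
        1.27542952e+00, -1.45976666e-01]), 'qvel': array([-0.00037176, -0.00063372,  0.00024058,  0.00257449, -0.00064595,
        0.00165728]), 'tau': array([-1.84197834e-04, -4.33673322e+01, -2.46015519e+01, -1.78064638e-04,
        7.71324558e-03,  2.57685065e-05]), 'tool_pos': array([ 0.20282404, -0.48379826,  0.23063297]), 'eef_rot': array([-3.14134071e+00,  1.54106188e-03, -1.17402312e+00]), 'wrist_force': array([-1.24134154, -0.20293957,  0.11805738]), 'moment': array([-0.04782479, -0.03015554, -0.01745035]), 'finger_gap': 0.08530445805982229}
top 533.682908496896 533.682908496896 277.3758960611056 218.2362272643756 [-0.03906519  0.          0.          0.          0.        ]
[[ 0.00860984 -0.999798    0.01816107 -0.11871146]
 [ 0.98382485  0.01171922  0.17874935 -0.50868929]
 [-0.17892607  0.01632831  0.98372702 -1.54925093]
 [ 0.          0.          0.          1.        ]]
side 387.5245960718107 387.5245960718107 280.0073576366047 207.071385926477 [-0.04669706  0.          0.          0.          0.        ]
[[ 0.76662031 -0.64189544 -0.01623437 -0.42224056]
 [ 0.34083644  0.38537597  0.85750561 -0.27033525]
 [-0.54417261 -0.66291448  0.5142184  -0.90044295]
 [ 0.          0.          0.          1.        ]]
```

View pics/top0.png

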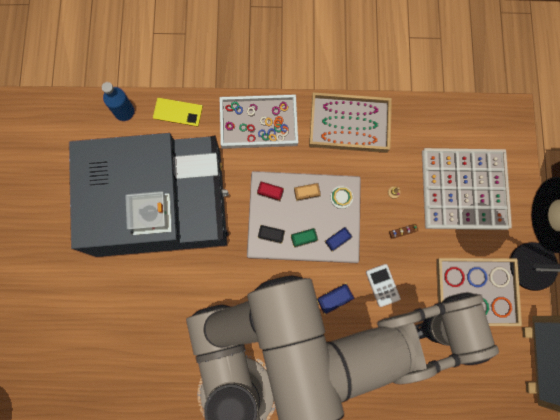

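View pics/side0.png

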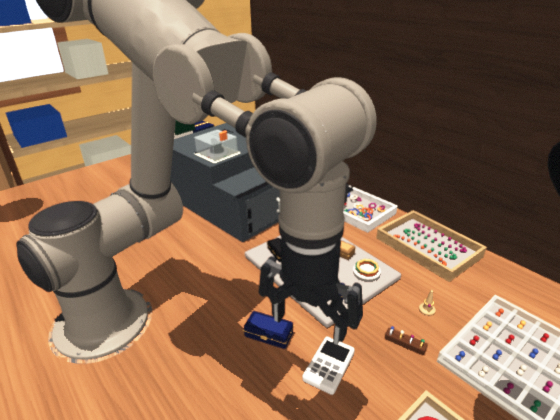

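The five candidates on the board, by top-view pixel:
- red (270,190)
- tan (307,191)
- black (271,234)
- green (304,237)
- navy (338,239)

A second navy case lies off the board at (335,298) and looks larger, so it is the look-alike. The safe is at the left with its ledge facing -y. Its white strip is at (197,165) and the hood at (148,212). Next I check this in a crop and measure.

```bash
cat > h.py <<'E'
from rig import ctrl, optics
import numpy as np, cv2
def K(d): return np.array([[d["fx"],0,d["cx"]],[0,d["fy"],d["cy"]],[0,0,1]])
def ray(d,px):
    u=cv2.undistortPoints(np.array([[px]],float),K(d),np.array(d["distortion"],float))[0,0]
    T=np.array(d["camera_from_world"]);R=T[:3,:3];c=-R.T@T[:3,3]
    v=R.T@np.array([u[0],-u[1],-1.]);return c,v/np.linalg.norm(v)
def onz(d,px,z):
    c,v=ray(d,px);return c+v*(z-c[2])/v[2]
def proj(d,P):
    P=np.atleast_2d(P).astype(float);T=np.array(d["camera_from_world"])
    q=P@T[:3,:3].T+T[:3,3];q=q*[1,-1,-1]
    return cv2.projectPoints(q,np.zeros(3),np.zeros(3),K(d),np.array(d["distortion"],float))[0][:,0]
def tri(d1,p1,d2,p2):
    c1,v1=ray(d1,p1);c2,v2=ray(d2,p2)
    s=np.linalg.lstsq(np.c_[v1,-v2],c2-c1,rcond=None)[0]
    a=c1+s[0]*v1;b=c2+s[1]*v2
    return (a+b)/2,np.linalg.norm(a-b)
def crop(d,name,x0,y0,x1,y1,f):
    im=cv2.resize(d["image"][y0:y1,x0:x1],None,fx=f,fy=f,interpolation=cv2.INTER_CUBIC);cv2.imwrite("pics/"+name,im)
E
python3 - <<'E'
from h import *
d=optics.get_image("top")
crop(d,"c1.png",230,160,370,320,3.75 if 0 else 3.7)
crop(d,"c2.png",60,130,235,260,4.5)
E
```

```text
(no output)
```

View pics/c1.png

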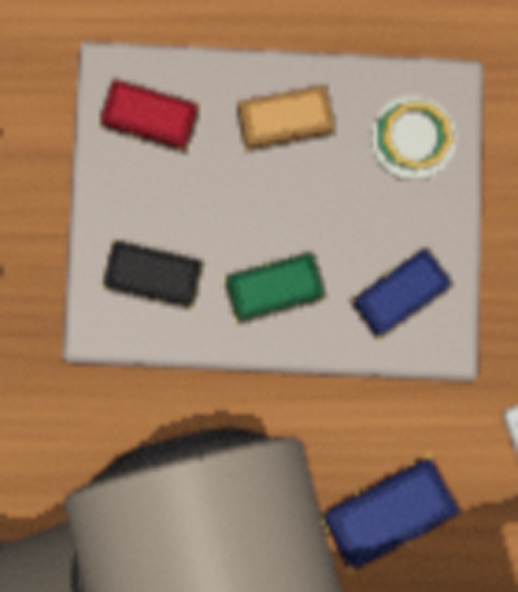

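View pics/c2.png

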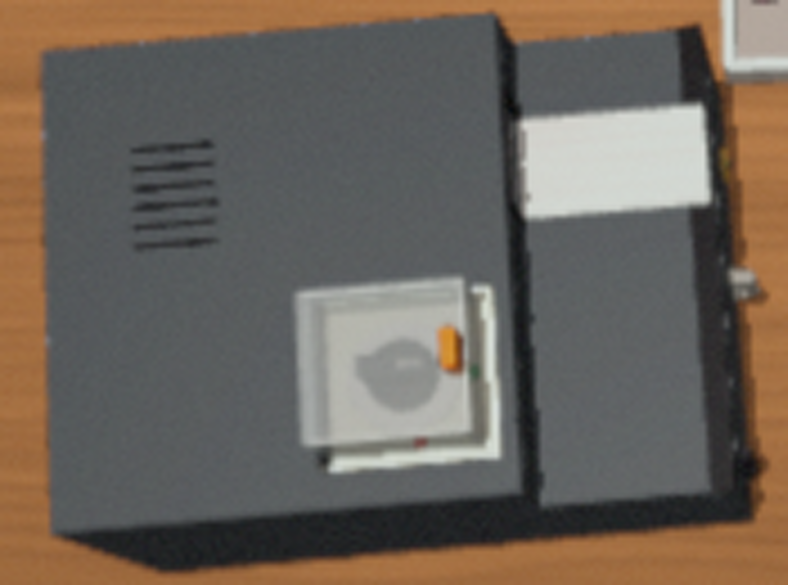

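The crop shows five similar cases on the board; the navy one on the board (338,239) is smaller than the one off it. The white strip runs from (176,155) to (218,176) and the orange tab is at (160,207). Next I measure poses.

```bash
cat > cases.py <<'E'
from h import *
RNG={"red":((165,120,60),(179,255,255)),"tan":((8,110,120),(20,255,255)),"green":((65,90,40),(90,255,255)),"navy":((108,100,60),(125,255,255)),"black":((0,0,0),(179,80,70))}
def boardpoly(d):
    return proj(d,[[0,0,0]])
def find(d,zt=0.048,z=None,roi=(245,168,366,266)):
    im=d["image"];x0,y0,x1,y1=roi
    f=4
    sub=cv2.resize(im[y0:y1,x0:x1],None,fx=f,fy=f,interpolation=cv2.INTER_CUBIC)
    hsv=cv2.cvtColor(sub,cv2.COLOR_BGR2HSV);out={}
    for n,(lo,hi) in RNG.items():
        m=cv2.inRange(hsv,np.array(lo),np.array(hi))
        if n=="red": m|=cv2.inRange(hsv,np.array((0,140,60)),np.array((5,255,255)))
        m=cv2.morphologyEx(m,cv2.MORPH_OPEN,np.ones((9,9)))
        cs,_=cv2.findContours(m,cv2.RETR_EXTERNAL,cv2.CHAIN_APPROX_NONE)
        cs=[c for c in cs if 150*f*f<cv2.contourArea(c)<700*f*f]
        L=[]
        for c in cs:
            pts=c[:,0]
            px=(pts+0.5)/f-0.5+[x0,y0]
            W=np.array([onz(d,p,zt)[:2] for p in px])
            r=cv2.minAreaRect((W*1000).astype(np.float32))
            b=cv2.boxPoints(r);e1=b[1]-b[0];e2=b[2]-b[1]
            e=e1 if np.linalg.norm(e1)>np.linalg.norm(e2) else e2
            yaw=np.degrees(np.arctan2(e[1],e[0]));yaw=(yaw+180)%180
            L.append((np.round(np.array(r[0])/1000,4),round(yaw,1),np.round(sorted(r[1]),1),np.round(px.mean(0),1)))
        out[n]=L
    return out
E
python3 - <<'E'
from h import *;from cases import *
d=optics.get_image("top")
for n,L in find(d,roi=(245,168,366,320)).items(): 
    for l in L: print(n,*l)
o=np.array([60,130])
def P(c,z): 
    r=onz(d,(np.array(c)+.5)/4.5-.5+o,z);return np.round(r,4)
print("strip",[P(c,.155) for c in [(520,118),(705,103),(711,205),(525,218)]])
print("head",[P(c,.213) for c in [(43,52),(497,13),(523,497),(52,535)]])
print("ledge",[P(c,.155) for c in [(680,30),(710,493)]])
print("tab",P((450,348),.293))
print("knob?",P((405,375),.25))
E
```

```text
red [ 0.5944 -0.0899] 73.3 [39.  72.7] [269.7 190.5]
green [ 0.4535 -0.1927] 105.7 [35.7 71.1] [303.9 237.1]
navy [ 0.2745 -0.2841] 116.7 [48.1 94.9] [335.3 297.8]
navy [ 0.4504 -0.295 ] 125.8 [34.4 71.8] [338.2 238.5]
black [ 0.3233 -0.117 ] 104.3 [ 17.2 118.7] [278.4 281.1]
black [ 0.4629 -0.0944] 77.5 [38.  72.5] [270.8 233.6]
strip [array([0.6669, 0.1803, 0.155 ]), array([0.6783, 0.0638, 0.155 ]), array([0.6118, 0.0581, 0.155 ]), array([0.6019, 0.1742, 0.155 ])]
head [array([0.6879, 0.4628, 0.213 ]), array([0.7159, 0.1867, 0.213 ]), array([0.4177, 0.1578, 0.213 ]), array([0.3918, 0.4339, 0.213 ])]
ledge [array([0.7264, 0.0812, 0.155 ]), array([0.4295, 0.0534, 0.155 ])]
tab [0.4906 0.1884 0.293 ]
knob? [0.483  0.2226 0.25  ]
```

```bash
python3 -m jog '[{"tx":0.0256,"ty":0.0177,"turn":7.1},{"tx":0.0256,"ty":0.0177,"turn":7.1},{"tx":0.0256,"ty":0.0177,"turn":7.1},{"tx":0.0256,"ty":0.0177,"turn":7.1},{"tx":0.0256,"ty":0.0177,"turn":7.1},{"tx":0.0256,"ty":0.0177,"turn":7.1},{"tx":0.0256,"ty":0.0177,"turn":7.1},{"tx":0.0256,"ty":0.0177,"turn":7.1},{"tx":0.0256,"ty":0.0177,"turn":7.1},{"tx":0.0256,"ty":0.0177,"turn":7.1}]' 40
python3 - <<'E'
from h import *;from cases import *
d=optics.get_image("side");cv2.imwrite("pics/s1.png",d["image"])
d=optics.get_image("top");cv2.imwrite("pics/t1.png",d["image"])
for n,L in find(d).items(): 
    for l in L: print(n,*l)
hsv=cv2.cvtColor(d["image"],cv2.COLOR_BGR2HSV);print(hsv[191,307],hsv[190,300])
E
```

```text
red [ 0.5944 -0.0901] 73.5 [38.8 72.7] [269.9 190.6]
green [ 0.4536 -0.1927] 105.5 [36.  71.2] [303.8 237.1]
navy [ 0.4506 -0.2951] 125.3 [34.2 71.3] [338.1 238.6]
black [ 0.4628 -0.0944] 77.5 [37.9 72.5] [270.8 233.6]
[ 17 132 208] [ 18 131 210]schema error: expected keys tx, ty, tz, turn, fingers
```

View pics/s1.png

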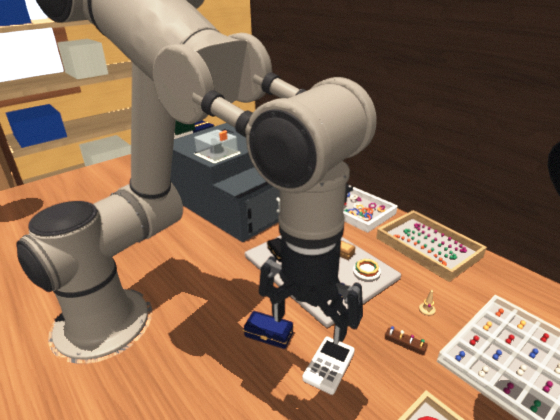

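View pics/t1.png

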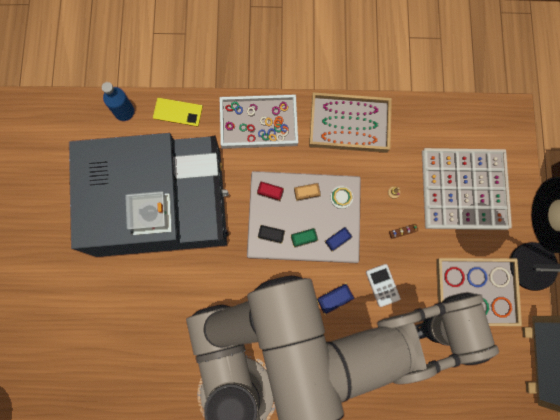

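The arm did not move, because every row needs all five keys. I retype the rows.

```bash
python3 -m jog '[{"tx":0.0256,"ty":0.0177,"tz":0,"turn":7.1,"fingers":0},{"tx":0.0256,"ty":0.0177,"tz":0,"turn":7.1,"fingers":0},{"tx":0.0256,"ty":0.0177,"tz":0,"turn":7.1,"fingers":0},{"tx":0.0256,"ty":0.0177,"tz":0,"turn":7.1,"fingers":0},{"tx":0.0256,"ty":0.0177,"tz":0,"turn":7.1,"fingers":0},{"tx":0.0256,"ty":0.0177,"tz":0,"turn":7.1,"fingers":0},{"tx":0.0256,"ty":0.0177,"tz":0,"turn":7.1,"fingers":0},{"tx":0.0256,"ty":0.0177,"tz":0,"turn":7.1,"fingers":0},{"tx":0.0256,"ty":0.0177,"tz":0,"turn":7.1,"fingers":0},{"tx":0.0256,"ty":0.0177,"tz":0,"turn":7.1,"fingers":0}]' 40
python3 - <<'E'
from h import *;from cases import *
d=optics.get_image("side");cv2.imwrite("pics/s2.png",d["image"])
d=optics.get_image("top");cv2.imwrite("pics/t2.png",d["image"])
E
```

```text
t: 1.13
tool_pos: [0.46, -0.3061, 0.2313]
eef_rot: [3.142, -0.0, 0.071]
wrist_force: [-0.5, -0.5, 0.2]
finger_gap: 0.0853
```

View pics/s2.png

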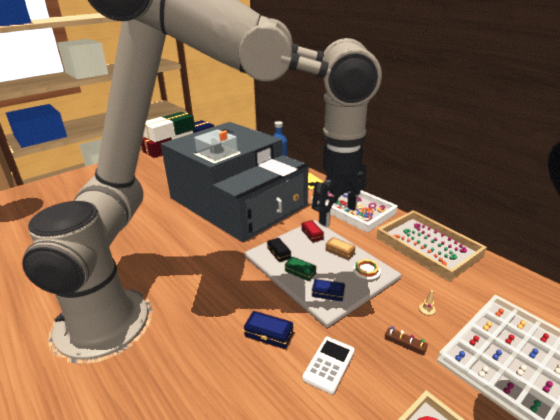

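View pics/t2.png

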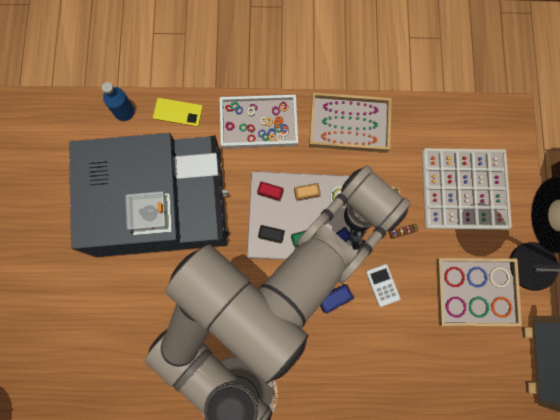

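The side view now shows all five cases around (313,231), (340,247), (278,249), (300,268) and (329,290). It also shows the strip at (278,168) and the tab at (223,136). Next I crop it to triangulate heights.

Run:
```python
from h import *
im=cv2.imread("pics/s2.png");d={"image":im}
crop(d,"c3.png",240,205,410,325,4.5)
crop(d,"c4.png",155,110,325,235,4.5)
```

```text
(no output)
```

View pics/c3.png

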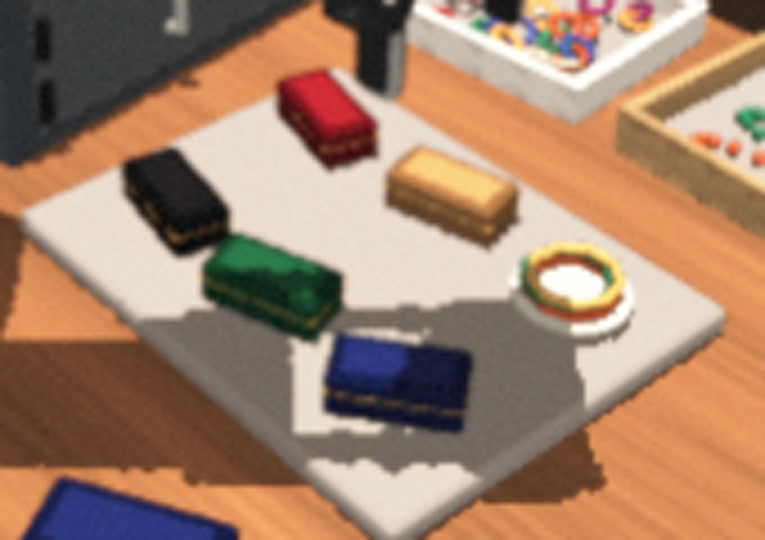

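View pics/c4.png

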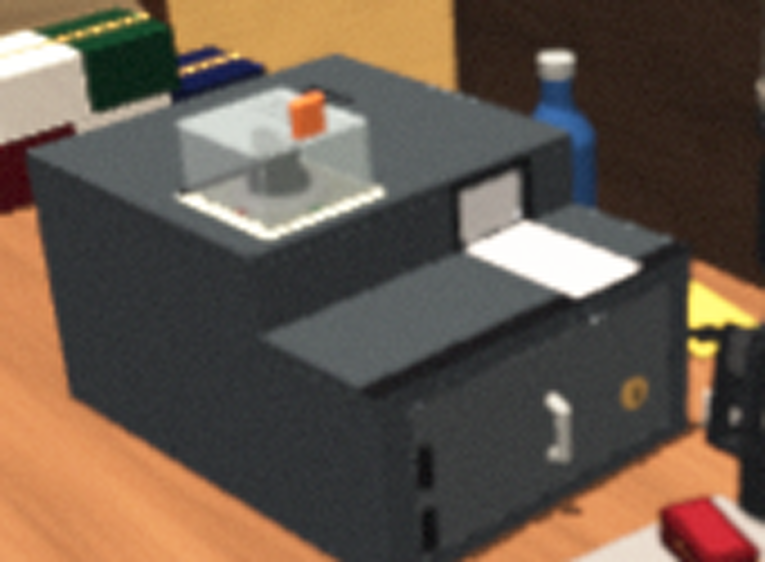

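Run:
```python
from h import *
t=optics.get_image("top");s=optics.get_image("side")
T=lambda c,o,f:(np.array(c)+.5)/f-.5+np.array(o)
def go(n,ct,cs,ft,ot,os):
    X,e=tri(t,T(ct,ot,ft),s,T(cs,os,4.5));print(n,np.round(X,4),round(e,4))
A=(4.5,(60,130),(155,110));B=(3.7,(230,160),(240,205))
go("strip back+x",(520,118),(527,222),*A)
go("strip front+x",(705,103),(640,265),*A)
go("strip front-x",(711,205),(580,297),*A)
go("strip back-x",(525,218),(465,250),*A)
go("head f-x",(523,497),(245,257),*A)
go("head f+x",(497,13),(570,135),*A)
go("head b-x",(52,535),(28,152),*A)
go("tab",(450,348),(309,97),*A)
go("hood f+? corner",(463,280),(368,120),*A)
go("red",(150,113),(325,103),*B)
go("tan",(287,115),(453,180),*B)
go("board right",(481,62),(724,312),*B)
go("board left-bot",(66,360),(22,215),*B)
go("board near",(475,380),(395,535),*B)
```

```text
strip back+x [0.6668 0.1792 0.158 ] 0.0017
strip front+x [0.6766 0.0632 0.1605] 0.0001
strip front-x [0.6127 0.0565 0.1585] 0.0043
strip back-x [0.6029 0.173  0.1568] 0.0034
head f-x [0.4179 0.1573 0.2149] 0.001
head f+x [0.7167 0.1867 0.2118] 0.0008
head b-x [0.3938 0.4331 0.2129] 0.0041
tab [0.492  0.1865 0.2965] 0.0048
hood f+? corner [0.5371 0.1869 0.269 ] 0.0039
red [ 0.596  -0.0916  0.0493] 0.0019
tan [ 0.596  -0.2036  0.0491] 0.0026
board right [ 0.6501 -0.3682  0.0198] 0.0012
board left-bot [ 0.3971 -0.026   0.0201] 0.0032
board near [ 0.3849 -0.3594  0.02  ] 0.0053
```

Heights agree with the text (board 20 mm, case tops about 49 mm, ledge about 157 mm, head about 213 mm). My choice for the first reach is the small navy case. It is the one on the board, 34x72 mm apparent against 48x95 mm for the other. I descend on its rear half.

```bash
python3 -m jog '[{"tx":0,"ty":0,"tz":-0.03,"turn":6.3,"fingers":0},{"tx":0,"ty":0,"tz":-0.03,"turn":6.3,"fingers":0},{"tx":0,"ty":0,"tz":-0.03,"turn":6.3,"fingers":0},{"tx":0,"ty":0,"tz":-0.03,"turn":6.3,"fingers":0},{"tx":0,"ty":0,"tz":-0.03,"turn":6.3,"fingers":0},{"tx":0,"ty":0,"tz":-0.03,"turn":0,"fingers":0},{"tx":0,"ty":0,"tz":-0.028,"turn":0,"fingers":0},{"tx":0,"ty":0,"tz":0,"turn":0,"fingers":0}]' 40
python3 - <<'E'
from h import *
d=optics.get_image("side");crop(d,"c5.png",240,205,410,325,4.5)
E
```

```text
t: 2.0
tool_pos: [0.455, -0.3059, 0.0185]
eef_rot: [-3.132, 0.002, 0.612]
wrist_force: [-0.6, 0.7, -0.2]
finger_gap: 0.0852
```

View pics/c5.png

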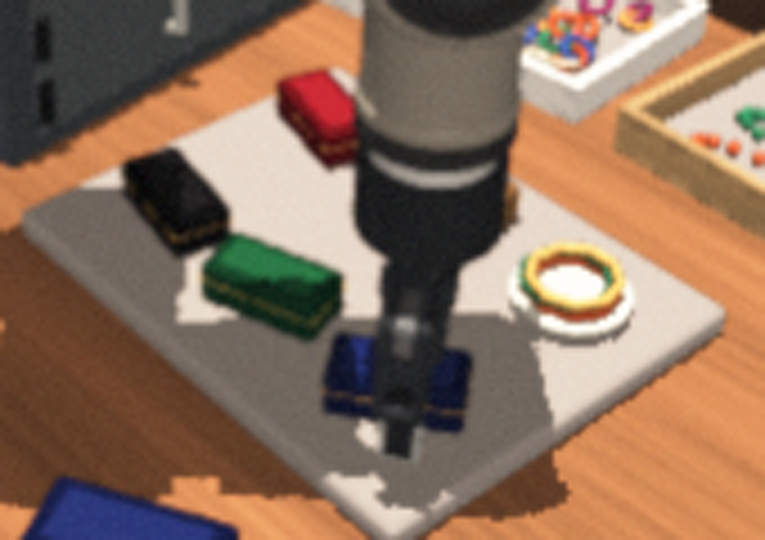

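The gripper straddles the navy case slightly behind its middle, as planned. I close.

```bash
python3 -m jog '[{"tx":0,"ty":0,"tz":0.002,"turn":0,"fingers":0.3},{"tx":0,"ty":0,"tz":0,"turn":0,"fingers":1},{"tx":0,"ty":0,"tz":0,"turn":0,"fingers":1},{"tx":0,"ty":0,"tz":0,"turn":0,"fingers":1},{"tx":0,"ty":0,"tz":0,"turn":0,"fingers":1},{"tx":0,"ty":0,"tz":0,"turn":0,"fingers":1},{"tx":0,"ty":0,"tz":0,"turn":0,"fingers":1},{"tx":0,"ty":0,"tz":0,"turn":0,"fingers":1}]' 50
```

```text
t: 2.72
tool_pos: [0.46, -0.3081, 0.0274]
eef_rot: [3.138, -0.001, 0.615]
wrist_force: [-0.7, 0.7, 7.1]
finger_gap: 0.0389
```

```bash
python3 -m jog '[{"tx":0,"ty":0,"tz":0.0400,"turn":0,"fingers":1},{"tx":0,"ty":0,"tz":0.0417,"turn":0,"fingers":1},{"tx":0.0152,"ty":0.0322,"tz":0.0075,"turn":-2.5,"fingers":1},{"tx":0.0152,"ty":0.0322,"tz":0.0075,"turn":-2.5,"fingers":1},{"tx":0.0152,"ty":0.0322,"tz":0.0075,"turn":-2.5,"fingers":1},{"tx":0.0152,"ty":0.0322,"tz":0.0075,"turn":-2.5,"fingers":1},{"tx":0.0152,"ty":0.0322,"tz":0.0075,"turn":-2.5,"fingers":1},{"tx":0.0152,"ty":0.0322,"tz":0.0075,"turn":-2.5,"fingers":1},{"tx":0.0152,"ty":0.0322,"tz":0.0075,"turn":-2.5,"fingers":1},{"tx":0.0152,"ty":0.0322,"tz":0.0075,"turn":-2.5,"fingers":1}]'
python3 -m jog '[{"tx":0.0152,"ty":0.0322,"tz":0.0075,"turn":-2.5,"fingers":1},{"tx":0.0152,"ty":0.0322,"tz":0.0075,"turn":-2.5,"fingers":1},{"tx":0.0152,"ty":0.0322,"tz":0.0075,"turn":-2.5,"fingers":1},{"tx":0.0152,"ty":0.0322,"tz":0.0075,"turn":-2.2,"fingers":1},{"tx":0,"ty":0,"tz":0,"turn":0,"fingers":1},{"tx":0,"ty":0,"tz":0,"turn":0,"fingers":1}]'
python3 - <<'E'
from h import *
d=optics.get_image("side");crop(d,"c6.png",180,110,350,235,4.5)
d=optics.get_image("top");crop(d,"c7.png",160,130,335,260,4.5)
E
```

```text
t: 3.55
tool_pos: [0.5809, -0.0478, 0.1682]
eef_rot: [3.141, -0.001, 0.264]
wrist_force: [0.8, -0.5, -1.2]
finger_gap: 0.0389
t: 4.05
tool_pos: [0.6415, 0.0812, 0.1976]
eef_rot: [3.141, -0.001, 0.1]
wrist_force: [-0.6, -0.5, -2.2]
finger_gap: 0.0392
```

View pics/c6.png

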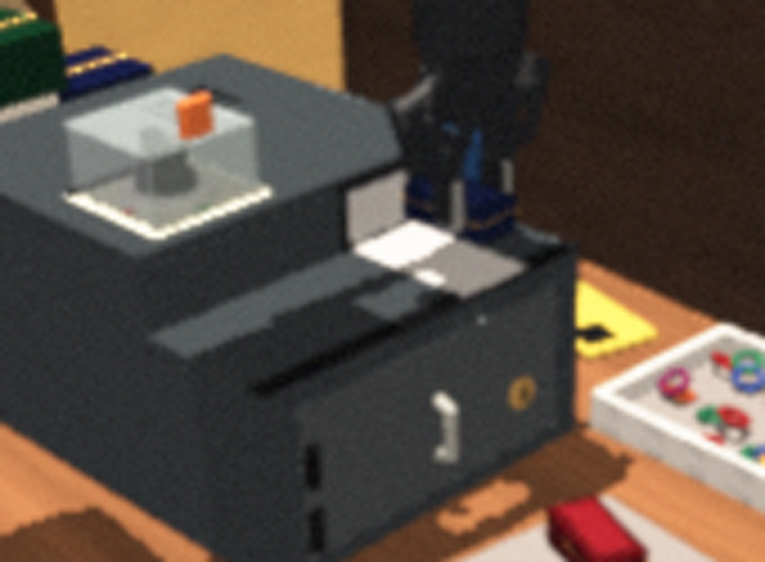

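View pics/c7.png

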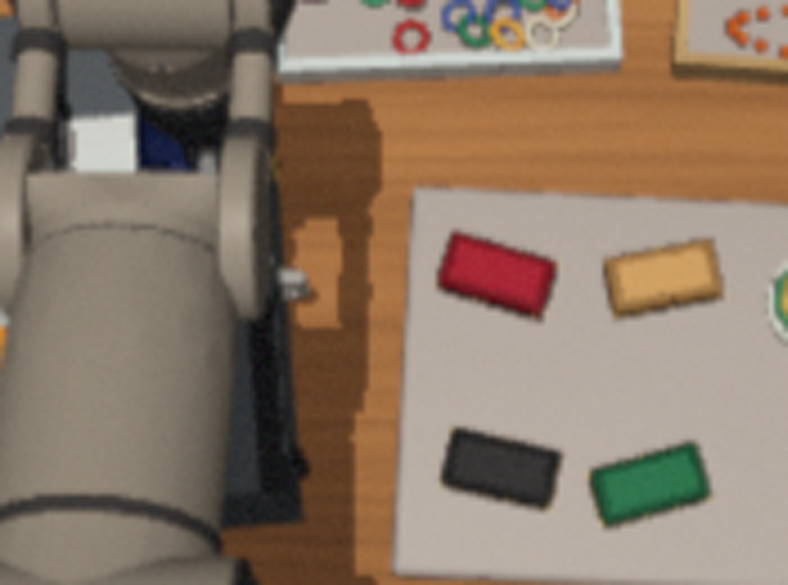

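The navy case is held level, aligned with the strip. I lower it and slide it in.

```bash
python3 -m jog '[{"tx":0,"ty":0,"tz":-0.016,"turn":0,"fingers":1},{"tx":0,"ty":0,"tz":-0.014,"turn":0,"fingers":1},{"tx":0,"ty":0,"tz":0,"turn":0,"fingers":1},{"tx":-0.0011,"ty":0.0145,"tz":0,"turn":0,"fingers":1},{"tx":-0.0011,"ty":0.0145,"tz":0,"turn":0,"fingers":1},{"tx":-0.0011,"ty":0.0145,"tz":0,"turn":0,"fingers":1},{"tx":-0.0011,"ty":0.0145,"tz":0,"turn":0,"fingers":1},{"tx":0,"ty":0,"tz":0,"turn":0,"fingers":1},{"tx":0,"ty":0,"tz":0,"turn":0,"fingers":1}]'
python3 - <<'E'
from h import *
d=optics.get_image("side");crop(d,"c8.png",180,110,350,235,4.5)
E
```

```text
t: 4.9
tool_pos: [0.6367, 0.1387, 0.1672]
eef_rot: [3.141, -0.0, 0.099]
wrist_force: [-0.1, -0.9, -2.8]
finger_gap: 0.039
```

View pics/c8.png

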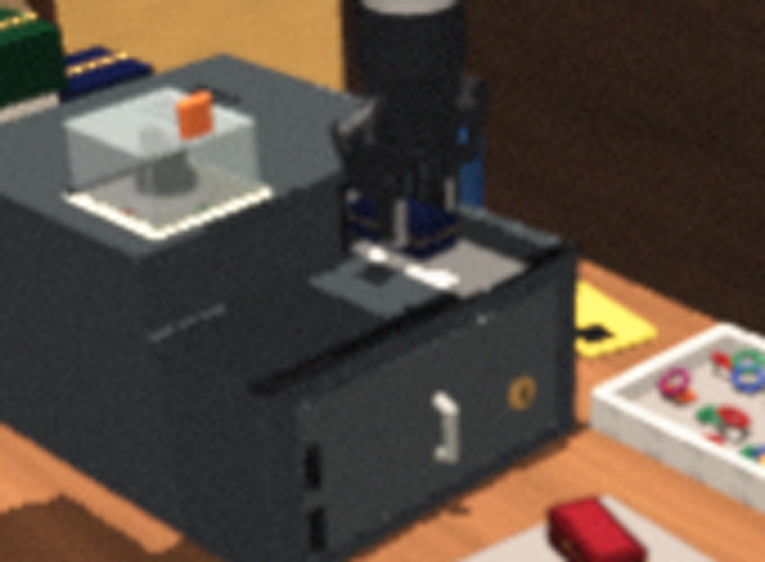

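```bash
python3 -m jog '[{"tx":0,"ty":0,"tz":-0.002,"turn":0,"fingers":1},{"tx":0,"ty":0,"tz":-0.0015,"turn":0,"fingers":1},{"tx":0,"ty":0,"tz":0,"turn":0,"fingers":0.3},{"tx":0,"ty":0,"tz":0,"turn":0,"fingers":0.2},{"tx":0,"ty":0,"tz":0,"turn":0,"fingers":0.2},{"tx":0,"ty":0,"tz":0,"turn":0,"fingers":0.2},{"tx":0.0017,"ty":-0.018,"tz":0.002,"turn":0,"fingers":0.2},{"tx":0.0017,"ty":-0.018,"tz":0.002,"turn":0,"fingers":0.2},{"tx":0.0017,"ty":-0.018,"tz":0,"turn":0,"fingers":0.2},{"tx":0,"ty":0,"tz":0,"turn":0,"fingers":0.3}]'
python3 -m jog '[{"tx":0,"ty":0,"tz":0,"turn":0,"fingers":0.68},{"tx":0,"ty":0,"tz":0,"turn":0,"fingers":0.68},{"tx":0,"ty":0,"tz":0,"turn":0,"fingers":0.68},{"tx":0,"ty":0,"tz":0,"turn":0,"fingers":0.68}]'
python3 - <<'E'
from h import *
d=optics.get_image("side");crop(d,"c9.png",180,110,350,235,4.5)
E
```

```text
t: 5.78
tool_pos: [0.6426, 0.08, 0.1678]
eef_rot: [3.14, -0.001, 0.094]
wrist_force: [-0.4, -0.2, -0.3]
finger_gap: 0.0598
t: 6.12
tool_pos: [0.6419, 0.0841, 0.1675]
eef_rot: [-3.141, -0.0, 0.098]
wrist_force: [-0.1, -0.7, 0.1]
finger_gap: 0.0274
```

View pics/c9.png

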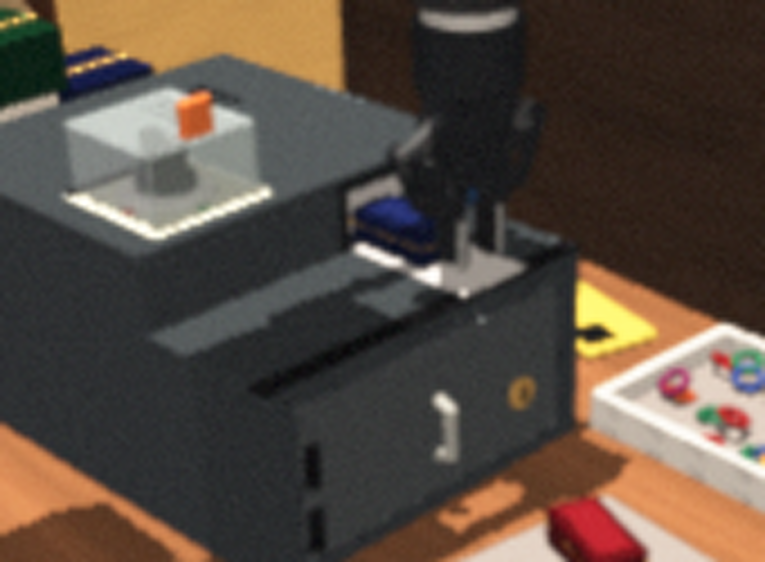

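The case sits in the mouth of the port with the fingers behind it. I push.

```bash
python3 -m jog '[{"tx":-0.001,"ty":0.0100,"tz":0,"turn":0,"fingers":0.68},{"tx":-0.001,"ty":0.0100,"tz":0,"turn":0,"fingers":0.68},{"tx":-0.001,"ty":0.0100,"tz":0,"turn":0,"fingers":0.68},{"tx":-0.001,"ty":0.0100,"tz":0,"turn":0,"fingers":0.68},{"tx":-0.001,"ty":0.0100,"tz":0,"turn":0,"fingers":0.68},{"tx":-0.001,"ty":0.0100,"tz":0,"turn":0,"fingers":0.68},{"tx":-0.001,"ty":0.0100,"tz":0,"turn":0,"fingers":0.68},{"tx":-0.001,"ty":0.0090,"tz":0,"turn":0,"fingers":0.68},{"tx":0,"ty":0,"tz":0,"turn":0,"fingers":0.68},{"tx":0,"ty":0,"tz":0,"turn":0,"fingers":0.68}]'
python3 - <<'E'
from h import *
d=optics.get_image("side");crop(d,"c10.png",180,110,350,235,4.5)
E
```

```text
t: 7.0
tool_pos: [0.6337, 0.1632, 0.1672]
eef_rot: [-3.141, 0.0, 0.098]
wrist_force: [0.2, 0.8, -0.3]
finger_gap: 0.0271
```

View pics/c10.png

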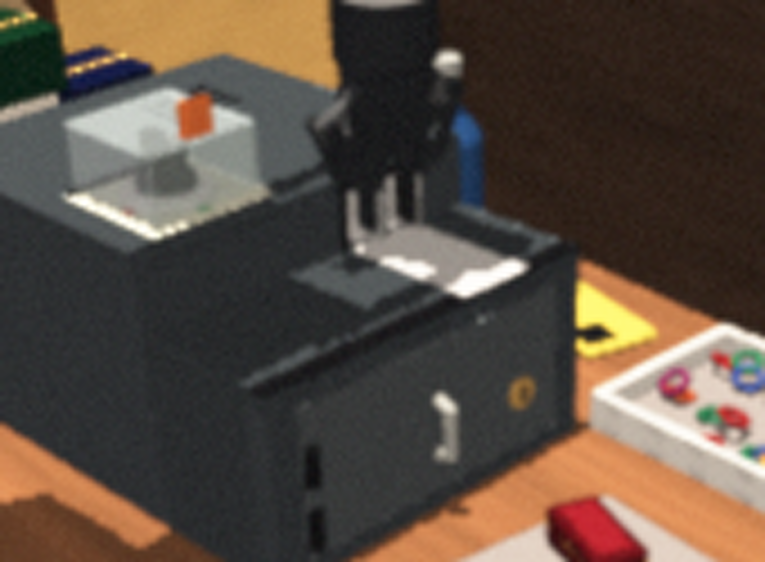

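```bash
python3 -m jog '[{"tx":0.003,"ty":-0.036,"tz":0.004,"turn":0,"fingers":0.68},{"tx":0.003,"ty":-0.036,"tz":0.004,"turn":0,"fingers":0.68},{"tx":0.003,"ty":-0.036,"tz":0.004,"turn":0,"fingers":0.3},{"tx":0.003,"ty":-0.036,"tz":0.004,"turn":0,"fingers":0},{"tx":-0.014,"ty":-0.031,"tz":-0.01,"turn":-5.5,"fingers":0},{"tx":-0.014,"ty":-0.031,"tz":-0.01,"turn":-5.5,"fingers":0},{"tx":-0.014,"ty":-0.031,"tz":-0.01,"turn":-5.5,"fingers":0},{"tx":-0.014,"ty":-0.031,"tz":-0.01,"turn":-5.5,"fingers":0},{"tx":0,"ty":0,"tz":0,"turn":0,"fingers":0}]'
cat > look.py <<'E'
import sys
from h import *;from cases import *
k=sys.argv[1]
t=optics.get_image("top");s=optics.get_image("side")
for n,L in find(t).items():
    for l in L: print(n,*l)
a=cv2.resize(t["image"][120:280,60:370],None,fx=2.5,fy=2.5,interpolation=cv2.INTER_CUBIC)
cv2.imwrite(f"pics/L{k}t.png",a)
b=cv2.resize(s["image"][105:335,155:415],None,fx=2.6,fy=2.6,interpolation=cv2.INTER_CUBIC)
cv2.imwrite(f"pics/L{k}s.png",b)
E
sed -i 's/(20,255,255)/(22,255,255)/' cases.py
python3 look.py 1
```

```text
t: 7.8
tool_pos: [0.5866, -0.1112, 0.1413]
eef_rot: [3.14, 0.005, -0.298]
wrist_force: [1.1, 0.5, 0.1]
finger_gap: 0.0853
tan [ 0.596 -0.206] 101.9 [38.1 64.2] [308.8 190.8]
green [ 0.4536 -0.1926] 105.6 [35.8 70.9] [303.8 237.1]
```

View pics/L1s.png

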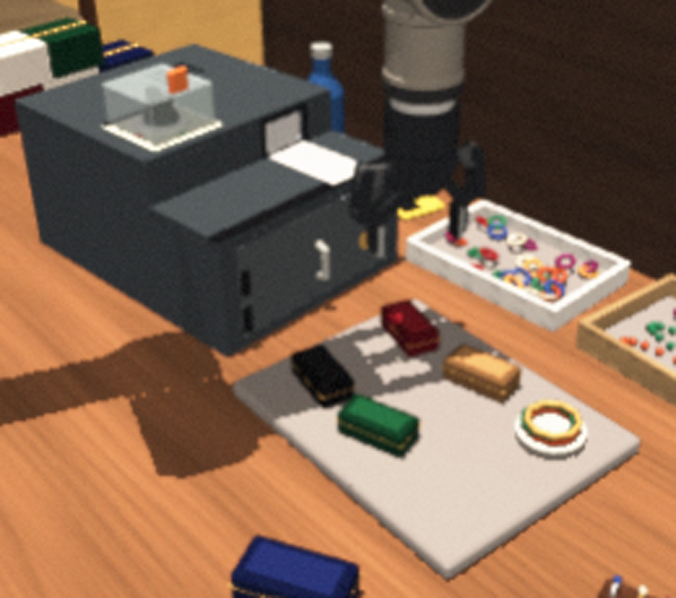

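View pics/L1t.png

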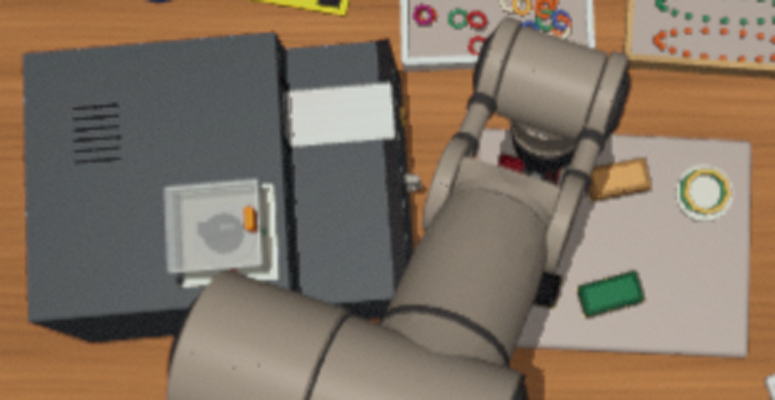

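The navy case is inside and the flap is shut (side crop ~(283,131)). The others are unmoved. Next is red.

```bash
python3 -m jog '[{"tx":0,"ty":0,"tz":-0.030,"turn":0,"fingers":0},{"tx":0,"ty":0,"tz":-0.030,"turn":0,"fingers":0},{"tx":0,"ty":0,"tz":-0.030,"turn":0,"fingers":0},{"tx":0,"ty":0,"tz":-0.025,"turn":0,"fingers":0},{"tx":0,"ty":0,"tz":0,"turn":0,"fingers":0},{"tx":0,"ty":0,"tz":0,"turn":0,"fingers":0}]' 50
python3 look.py 2
```

```text
t: 8.4
tool_pos: [0.59, -0.1047, 0.028]
eef_rot: [-3.141, 0.002, -0.286]
wrist_force: [0.1, -0.7, 1.3]
finger_gap: 0.0855
tan [ 0.5954 -0.2051] 101.7 [37.6 65.8] [308.4 190.9]
green [ 0.4535 -0.1928] 106.0 [35.7 71.5] [303.9 237. ]
```

View pics/L2s.png

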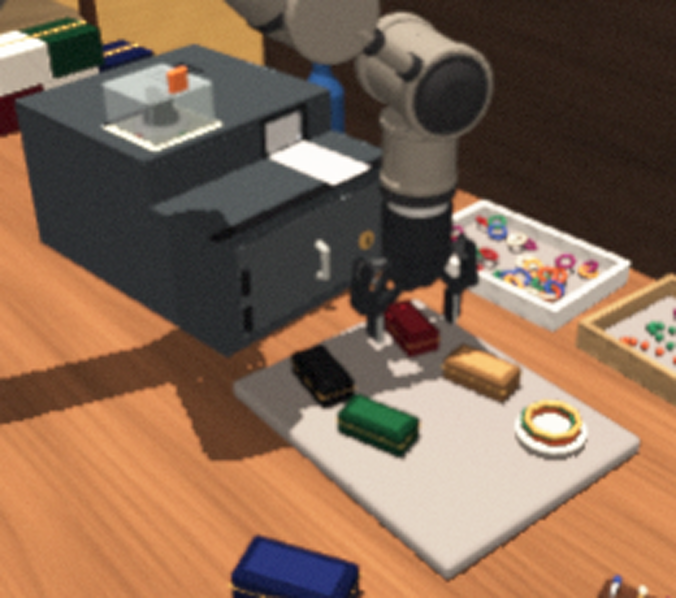

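```bash
python3 -m jog '[{"tx":0,"ty":0,"tz":0,"turn":0,"fingers":1},{"tx":0,"ty":0,"tz":0,"turn":0,"fingers":1},{"tx":0,"ty":0,"tz":0,"turn":0,"fingers":1},{"tx":0,"ty":0,"tz":0,"turn":0,"fingers":1},{"tx":0,"ty":0,"tz":0,"turn":0,"fingers":1},{"tx":0,"ty":0,"tz":0,"turn":0,"fingers":1},{"tx":0,"ty":0,"tz":0,"turn":0,"fingers":1},{"tx":0,"ty":0,"tz":0.0417,"turn":0,"fingers":1},{"tx":0,"ty":0,"tz":0.0417,"turn":0,"fingers":1},{"tx":0,"ty":0,"tz":0.0417,"turn":0,"fingers":1}]' 60
python3 -m jog '[{"tx":0,"ty":0,"tz":0.0417,"turn":0,"fingers":1},{"tx":0.0088,"ty":0.0308,"tz":0,"turn":3.67,"fingers":1},{"tx":0.0088,"ty":0.0308,"tz":0,"turn":3.67,"fingers":1},{"tx":0.0088,"ty":0.0308,"tz":0,"turn":3.67,"fingers":1},{"tx":0.0088,"ty":0.0308,"tz":0,"turn":3.67,"fingers":1},{"tx":0.0088,"ty":0.0308,"tz":0,"turn":3.67,"fingers":1},{"tx":0.0088,"ty":0.0308,"tz":0,"turn":3.67,"fingers":1},{"tx":0,"ty":0,"tz":0,"turn":0,"fingers":1},{"tx":0,"ty":0,"tz":0,"turn":0,"fingers":1}]'
python3 look.py 3
```

```text
t: 9.33
tool_pos: [0.5892, -0.1057, 0.1544]
eef_rot: [-3.142, 0.002, -0.288]
wrist_force: [1.5, -0.0, -1.6]
finger_gap: 0.0389
t: 10.08
tool_pos: [0.6426, 0.0807, 0.1947]
eef_rot: [3.142, 0.001, 0.1]
wrist_force: [0.1, -0.9, -1.7]
finger_gap: 0.0389
green [ 0.4534 -0.1928] 106.1 [35.8 71.1] [303.9 237. ]
black [ 0.4629 -0.0944] 77.4 [38.1 72.5] [270.8 233.6]
```

View pics/L3s.png

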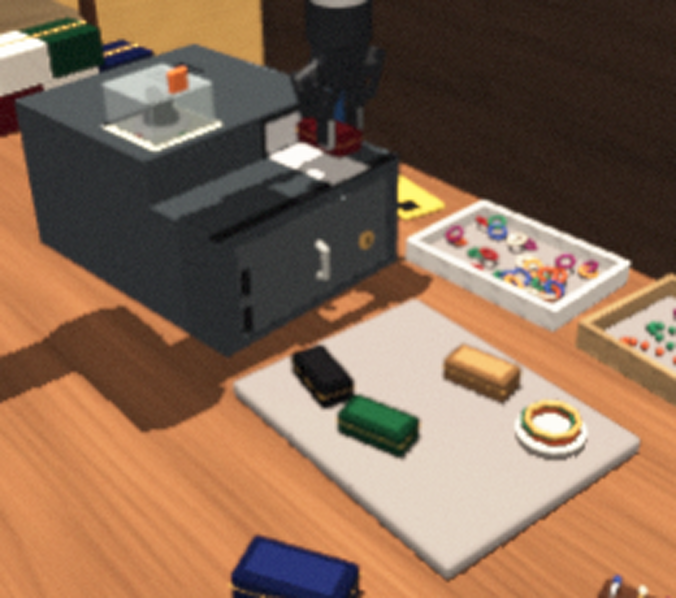

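Red is held level over the strip. The sequence is the same as for navy.

```bash
python3 -m jog '[{"tx":0,"ty":0,"tz":-0.015,"turn":0,"fingers":1},{"tx":0,"ty":0,"tz":-0.013,"turn":0,"fingers":1},{"tx":0,"ty":0,"tz":0,"turn":0,"fingers":1},{"tx":-0.0014,"ty":0.0145,"tz":0,"turn":0,"fingers":1},{"tx":-0.0014,"ty":0.0145,"tz":0,"turn":0,"fingers":1},{"tx":-0.0014,"ty":0.0145,"tz":0,"turn":0,"fingers":1},{"tx":-0.0014,"ty":0.0145,"tz":0,"turn":0,"fingers":1},{"tx":0,"ty":0,"tz":-0.002,"turn":0,"fingers":1},{"tx":0,"ty":0,"tz":0,"turn":0,"fingers":1}]'
python3 -m jog '[{"tx":0,"ty":0,"tz":0,"turn":0,"fingers":0.3},{"tx":0,"ty":0,"tz":0,"turn":0,"fingers":0.2},{"tx":0,"ty":0,"tz":0,"turn":0,"fingers":0.2},{"tx":0,"ty":0,"tz":0,"turn":0,"fingers":0.2},{"tx":0.0017,"ty":-0.018,"tz":0.002,"turn":0,"fingers":0.2},{"tx":0.0017,"ty":-0.018,"tz":0.002,"turn":0,"fingers":0.2},{"tx":0.0017,"ty":-0.018,"tz":0,"turn":0,"fingers":0.2},{"tx":0,"ty":0,"tz":0,"turn":0,"fingers":0.68},{"tx":0,"ty":0,"tz":0,"turn":0,"fingers":0.68},{"tx":0,"ty":0,"tz":0,"turn":0,"fingers":0.68}]'
python3 look.py 4
```

```text
t: 10.93
tool_pos: [0.6368, 0.1387, 0.165]
eef_rot: [-3.142, 0.0, 0.099]
wrist_force: [0.2, 0.3, -0.2]
finger_gap: 0.0391
t: 11.77
tool_pos: [0.6423, 0.0832, 0.1692]
eef_rot: [-3.141, -0.0, 0.096]
wrist_force: [0.7, 0.1, -0.2]
finger_gap: 0.033
green [ 0.4535 -0.1927] 106.1 [35.8 71. ] [303.8 237. ]
black [ 0.4628 -0.0942] 77.2 [38.1 72.6] [270.8 233.6]
```

View pics/L4s.png

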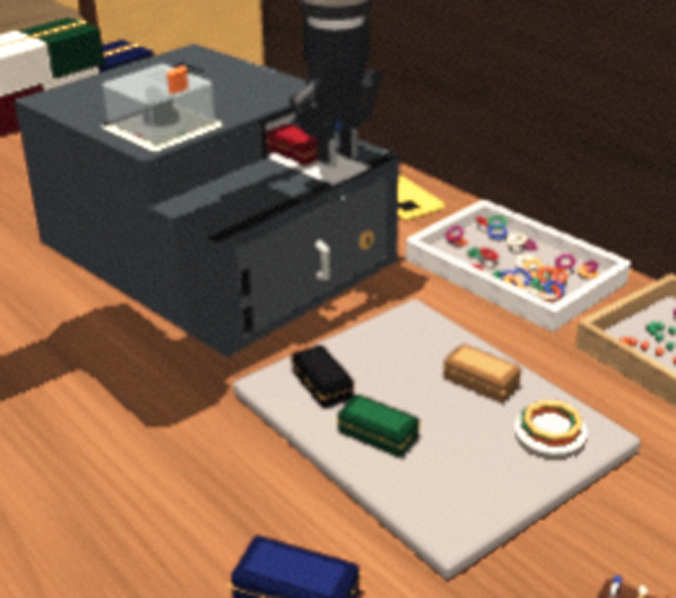

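Red is in the mouth of the port with the fingers behind it. I push and back off.

```bash
python3 -m jog '[{"tx":-0.001,"ty":0.0100,"tz":0,"turn":0,"fingers":0.68},{"tx":-0.001,"ty":0.0100,"tz":0,"turn":0,"fingers":0.68},{"tx":-0.001,"ty":0.0100,"tz":0,"turn":0,"fingers":0.68},{"tx":-0.001,"ty":0.0100,"tz":0,"turn":0,"fingers":0.68},{"tx":-0.001,"ty":0.0100,"tz":0,"turn":0,"fingers":0.68},{"tx":-0.001,"ty":0.0100,"tz":0,"turn":0,"fingers":0.68},{"tx":-0.001,"ty":0.0100,"tz":0,"turn":0,"fingers":0.68},{"tx":-0.001,"ty":0.0090,"tz":0,"turn":0,"fingers":0.68},{"tx":0,"ty":0,"tz":0,"turn":0,"fingers":0.68},{"tx":0,"ty":0,"tz":0,"turn":0,"fingers":0.68}]'
python3 -m jog '[{"tx":0.003,"ty":-0.036,"tz":0.004,"turn":0,"fingers":0.68},{"tx":0.003,"ty":-0.036,"tz":0.004,"turn":0,"fingers":0.68},{"tx":0.003,"ty":-0.036,"tz":0.004,"turn":0,"fingers":0.3},{"tx":0.003,"ty":-0.036,"tz":0.004,"turn":0,"fingers":0},{"tx":0,"ty":0,"tz":0,"turn":0,"fingers":0}]'
python3 look.py 5
```

```text
t: 12.7
tool_pos: [0.634, 0.163, 0.1689]
eef_rot: [-3.141, 0.0, 0.098]
wrist_force: [0.7, -0.6, -1.4]
finger_gap: 0.0271
t: 13.12
tool_pos: [0.6471, 0.0108, 0.1857]
eef_rot: [3.139, -0.001, 0.091]
wrist_force: [-0.3, 0.3, 0.7]
finger_gap: 0.0629
tan [ 0.5947 -0.2015] 101.9 [37.4 73.5] [307.  190.9]
green [ 0.4534 -0.1927] 106.2 [35.9 71.3] [303.9 237.1]
black [ 0.4628 -0.0943] 77.5 [38.1 72.7] [270.8 233.6]
```

View pics/L5s.png

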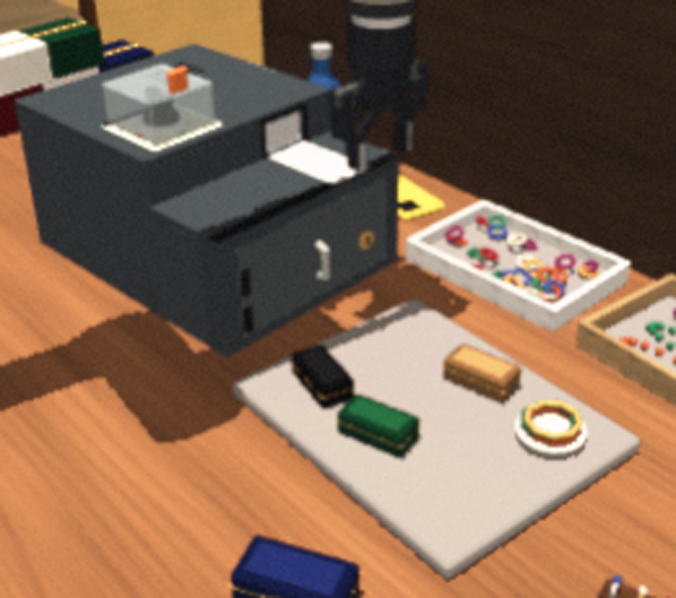

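View pics/L5t.png

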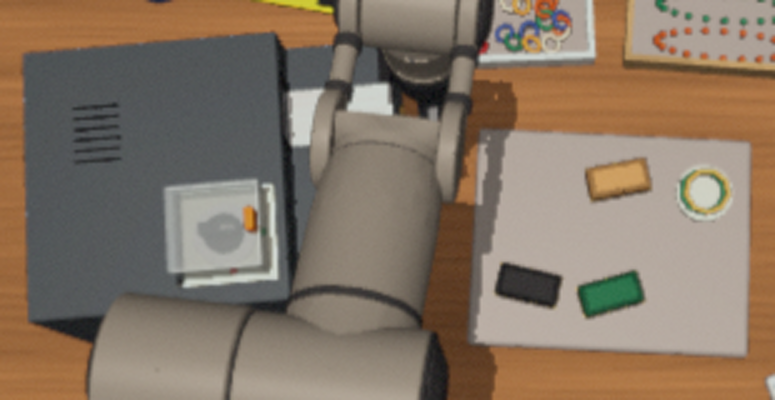

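Red is in and the flap is shut. Next is tan at (0.595,-0.2015), long axis 102°.

```bash
python3 -m jog '[{"tx":-0.0069,"ty":-0.0336,"tz":-0.008,"turn":0.9,"fingers":0},{"tx":-0.0069,"ty":-0.0336,"tz":-0.010,"turn":0.9,"fingers":0},{"tx":-0.0069,"ty":-0.0336,"tz":-0.010,"turn":0.9,"fingers":0},{"tx":-0.0069,"ty":-0.0336,"tz":-0.010,"turn":0.9,"fingers":0},{"tx":-0.0069,"ty":-0.0336,"tz":-0.010,"turn":0.9,"fingers":0},{"tx":-0.0069,"ty":-0.0336,"tz":-0.010,"turn":0.9,"fingers":0},{"tx":-0.0069,"ty":-0.0336,"tz":-0.010,"turn":0.9,"fingers":0},{"tx":0,"ty":0,"tz":0,"turn":0,"fingers":0},{"tx":0,"ty":0,"tz":-0.02,"turn":0,"fingers":0},{"tx":0,"ty":0,"tz":-0.02,"turn":0,"fingers":0}]'
python3 -m jog '[{"tx":0,"ty":0,"tz":-0.025,"turn":0,"fingers":0},{"tx":0,"ty":0,"tz":-0.024,"turn":0,"fingers":0},{"tx":0,"ty":0,"tz":0,"turn":0,"fingers":0},{"tx":0,"ty":0,"tz":0,"turn":0,"fingers":0}]'
python3 look.py 6
```

```text
t: 14.05
tool_pos: [0.5989, -0.2169, 0.0775]
eef_rot: [3.141, -0.002, 0.206]
wrist_force: [-0.5, -0.2, -0.8]
finger_gap: 0.0854
t: 14.38
tool_pos: [0.5976, -0.2156, 0.0272]
eef_rot: [-3.139, 0.002, 0.208]
wrist_force: [0.1, -0.3, 0.2]
finger_gap: 0.0852
tan [ 0.6007 -0.0815] 90.8 [130.1 136.1] [258.1 179.6]
```

View pics/L6s.png

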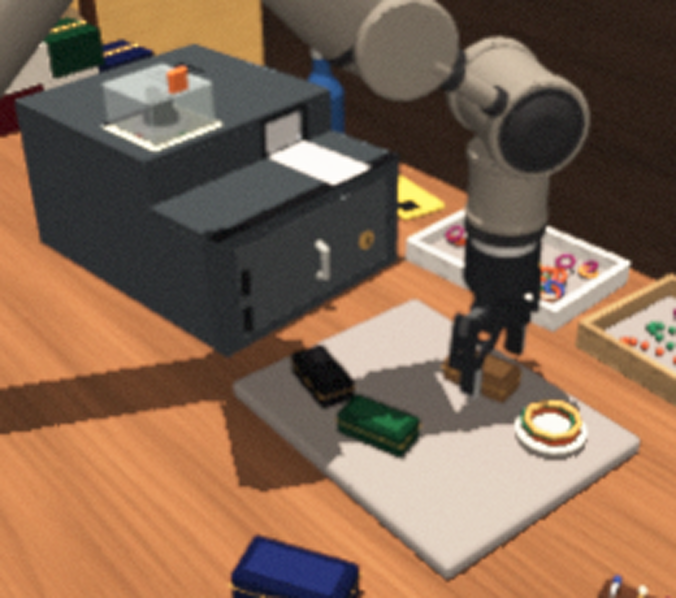

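```bash
python3 -m jog '[{"tx":0,"ty":0,"tz":0.001,"turn":0,"fingers":1},{"tx":0,"ty":0,"tz":0,"turn":0,"fingers":1},{"tx":0,"ty":0,"tz":0,"turn":0,"fingers":1},{"tx":0,"ty":0,"tz":0,"turn":0,"fingers":1},{"tx":0,"ty":0,"tz":0,"turn":0,"fingers":1},{"tx":0,"ty":0,"tz":0,"turn":0,"fingers":1},{"tx":0,"ty":0,"tz":0,"turn":0,"fingers":1},{"tx":0,"ty":0,"tz":0.0417,"turn":0,"fingers":1},{"tx":0,"ty":0,"tz":0.0417,"turn":0,"fingers":1},{"tx":0,"ty":0,"tz":0.0417,"turn":0,"fingers":1}]' 60
python3 -m jog '[{"tx":0.005,"ty":0.0250,"tz":0.021,"turn":-0.7,"fingers":1},{"tx":0.005,"ty":0.0310,"tz":0.021,"turn":-0.7,"fingers":1},{"tx":0.005,"ty":0.0343,"tz":0,"turn":-0.7,"fingers":1},{"tx":0.005,"ty":0.0343,"tz":0,"turn":-0.7,"fingers":1},{"tx":0.005,"ty":0.0343,"tz":0,"turn":-0.7,"fingers":1},{"tx":0.005,"ty":0.0343,"tz":0,"turn":-0.7,"fingers":1},{"tx":0.005,"ty":0.0343,"tz":0,"turn":-0.7,"fingers":1},{"tx":0.005,"ty":0.0343,"tz":0,"turn":-0.7,"fingers":1},{"tx":0.005,"ty":0.0343,"tz":0,"turn":-0.7,"fingers":1},{"tx":0,"ty":0,"tz":0,"turn":0,"fingers":1}]'
python3 look.py 7
```

```text
t: 15.32
tool_pos: [0.5972, -0.2169, 0.1548]
eef_rot: [-3.14, 0.002, 0.207]
wrist_force: [1.3, -0.7, -1.3]
finger_gap: 0.0383
t: 16.15
tool_pos: [0.6427, 0.0854, 0.1958]
eef_rot: [-3.139, 0.0, 0.102]
wrist_force: [-1.4, -0.1, -2.6]
finger_gap: 0.0388
green [ 0.4534 -0.1927] 106.3 [36.1 71.2] [303.8 237. ]
black [ 0.4629 -0.0943] 77.4 [38.  72.7] [270.8 233.6]
```

View pics/L7s.png

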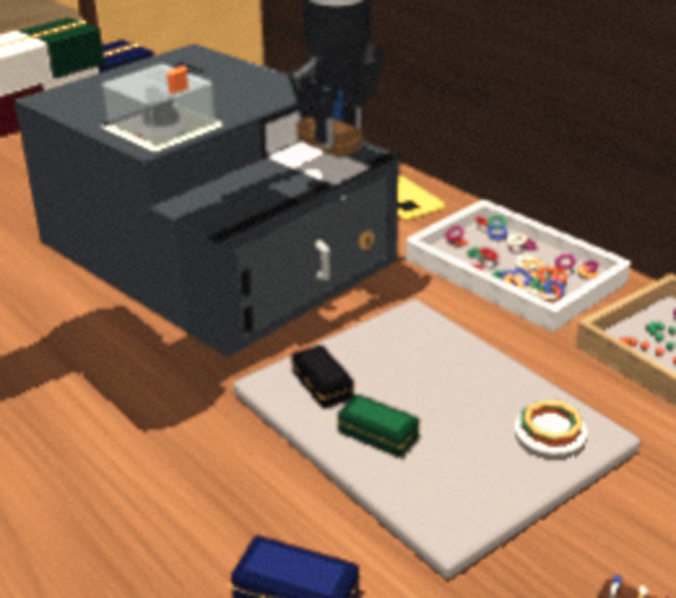

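Tan is held level over the strip. The sequence is the same.

```bash
python3 -m jog '[{"tx":0,"ty":0,"tz":-0.015,"turn":0,"fingers":1},{"tx":0,"ty":0,"tz":-0.013,"turn":0,"fingers":1},{"tx":0,"ty":0,"tz":0,"turn":0,"fingers":1},{"tx":-0.0014,"ty":0.0145,"tz":0,"turn":0,"fingers":1},{"tx":-0.0014,"ty":0.0145,"tz":0,"turn":0,"fingers":1},{"tx":-0.0014,"ty":0.0145,"tz":0,"turn":0,"fingers":1},{"tx":-0.0014,"ty":0.0145,"tz":0,"turn":0,"fingers":1},{"tx":0,"ty":0,"tz":-0.002,"turn":0,"fingers":1},{"tx":0,"ty":0,"tz":0,"turn":0,"fingers":1}]'
python3 -m jog '[{"tx":0,"ty":0,"tz":0,"turn":0,"fingers":0.3},{"tx":0,"ty":0,"tz":0,"turn":0,"fingers":0.2},{"tx":0,"ty":0,"tz":0,"turn":0,"fingers":0.2},{"tx":0,"ty":0,"tz":0,"turn":0,"fingers":0.2},{"tx":0.0017,"ty":-0.018,"tz":0.002,"turn":0,"fingers":0.2},{"tx":0.0017,"ty":-0.018,"tz":0.002,"turn":0,"fingers":0.2},{"tx":0.0017,"ty":-0.018,"tz":0,"turn":0,"fingers":0.2},{"tx":0,"ty":0,"tz":0,"turn":0,"fingers":0.68},{"tx":0,"ty":0,"tz":0,"turn":0,"fingers":0.68},{"tx":0,"ty":0,"tz":0,"turn":0,"fingers":0.68}]'
python3 look.py 8
```

```text
t: 17.0
tool_pos: [0.637, 0.1384, 0.1659]
eef_rot: [3.141, 0.0, 0.099]
wrist_force: [0.1, -1.1, -2.1]
finger_gap: 0.0388
t: 17.83
tool_pos: [0.6425, 0.0832, 0.1702]
eef_rot: [-3.141, -0.0, 0.096]
wrist_force: [-0.4, -0.1, 0.9]
finger_gap: 0.0325
green [ 0.4535 -0.1928] 106.1 [35.8 70.7] [303.9 237.1]
black [ 0.4628 -0.0943] 77.5 [38.1 72.7] [270.8 233.6]
```

View pics/L8s.png

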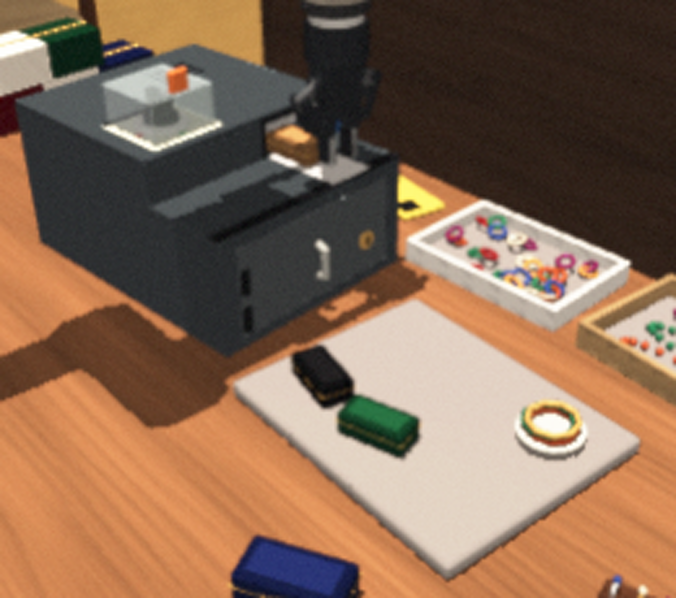

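Tan is in place. I push and back off.

```bash
python3 -m jog '[{"tx":-0.001,"ty":0.0100,"tz":-0.002,"turn":0,"fingers":0.68},{"tx":-0.001,"ty":0.0100,"tz":0,"turn":0,"fingers":0.68},{"tx":-0.001,"ty":0.0100,"tz":0,"turn":0,"fingers":0.68},{"tx":-0.001,"ty":0.0100,"tz":0,"turn":0,"fingers":0.68},{"tx":-0.001,"ty":0.0100,"tz":0,"turn":0,"fingers":0.68},{"tx":-0.001,"ty":0.0100,"tz":0,"turn":0,"fingers":0.68},{"tx":-0.001,"ty":0.0100,"tz":0,"turn":0,"fingers":0.68},{"tx":-0.001,"ty":0.0090,"tz":0,"turn":0,"fingers":0.68},{"tx":0,"ty":0,"tz":0,"turn":0,"fingers":0.68},{"tx":0,"ty":0,"tz":0,"turn":0,"fingers":0.68}]'
python3 -m jog '[{"tx":0.003,"ty":-0.036,"tz":0.004,"turn":0,"fingers":0.68},{"tx":0.003,"ty":-0.036,"tz":0.004,"turn":0,"fingers":0.68},{"tx":0.003,"ty":-0.036,"tz":0.004,"turn":0,"fingers":0.3},{"tx":0.003,"ty":-0.036,"tz":0.004,"turn":0,"fingers":0},{"tx":0,"ty":0,"tz":0,"turn":0,"fingers":0}]'
python3 look.py 9
```

```text
t: 18.77
tool_pos: [0.6342, 0.1629, 0.1679]
eef_rot: [-3.141, 0.0, 0.098]
wrist_force: [0.4, -0.3, 0.2]
finger_gap: 0.0273
t: 19.18
tool_pos: [0.6473, 0.0107, 0.1848]
eef_rot: [3.139, -0.001, 0.091]
wrist_force: [0.5, -0.4, 0.2]
finger_gap: 0.0627
green [ 0.4536 -0.1926] 105.8 [35.8 71.3] [303.9 237. ]
black [ 0.4628 -0.0944] 77.3 [38.1 72.9] [270.8 233.6]
```

View pics/L9s.png

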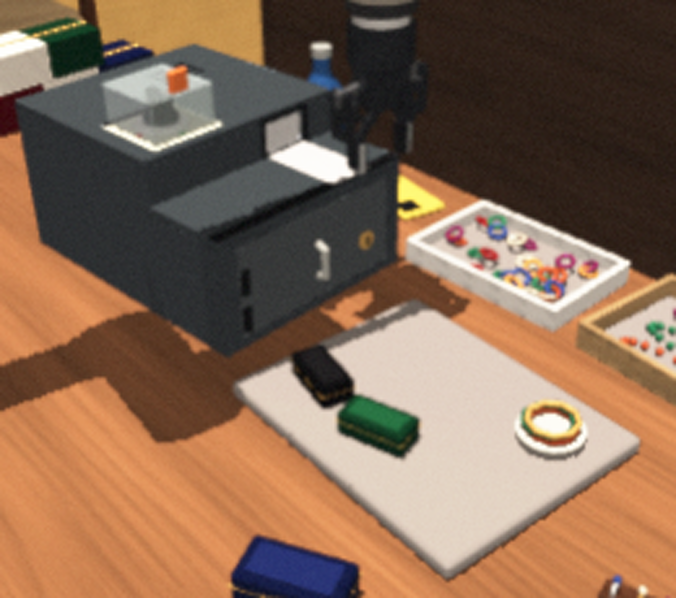

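Tan is in and the flap is shut. Next is green at (0.4535,-0.193), 106°.

```bash
python3 -m jog '[{"tx":-0.0236,"ty":-0.0282,"tz":-0.008,"turn":1.3,"fingers":0},{"tx":-0.0236,"ty":-0.0282,"tz":-0.008,"turn":1.3,"fingers":0},{"tx":-0.0236,"ty":-0.0282,"tz":-0.008,"turn":1.3,"fingers":0},{"tx":-0.0236,"ty":-0.0282,"tz":-0.008,"turn":1.3,"fingers":0},{"tx":-0.0236,"ty":-0.0282,"tz":-0.008,"turn":1.3,"fingers":0},{"tx":-0.0236,"ty":-0.0282,"tz":-0.008,"turn":1.3,"fingers":0},{"tx":-0.0236,"ty":-0.0282,"tz":-0.008,"turn":1.3,"fingers":0},{"tx":-0.0236,"ty":-0.0282,"tz":-0.008,"turn":1.3,"fingers":0},{"tx":0,"ty":0,"tz":0,"turn":0,"fingers":0},{"tx":0,"ty":0,"tz":-0.02,"turn":0,"fingers":0}]'
python3 -m jog '[{"tx":0,"ty":0,"tz":-0.025,"turn":0,"fingers":0},{"tx":0,"ty":0,"tz":-0.025,"turn":0,"fingers":0},{"tx":0,"ty":0,"tz":-0.021,"turn":0,"fingers":0},{"tx":0,"ty":0,"tz":0,"turn":0,"fingers":0},{"tx":0,"ty":0,"tz":0,"turn":0,"fingers":0}]'
python3 look.py 10
```

```text
t: 20.12
tool_pos: [0.4586, -0.2093, 0.1024]
eef_rot: [3.138, -0.004, 0.276]
wrist_force: [0.7, -0.7, 0.5]
finger_gap: 0.0852
t: 20.53
tool_pos: [0.4576, -0.2065, 0.0286]
eef_rot: [-3.139, 0.001, 0.279]
wrist_force: [0.7, -0.3, 0.7]
finger_gap: 0.0856
black [ 0.4657 -0.0813] 77.3 [38.2 45.7] [266.  232.1]
```

View pics/L10s.png

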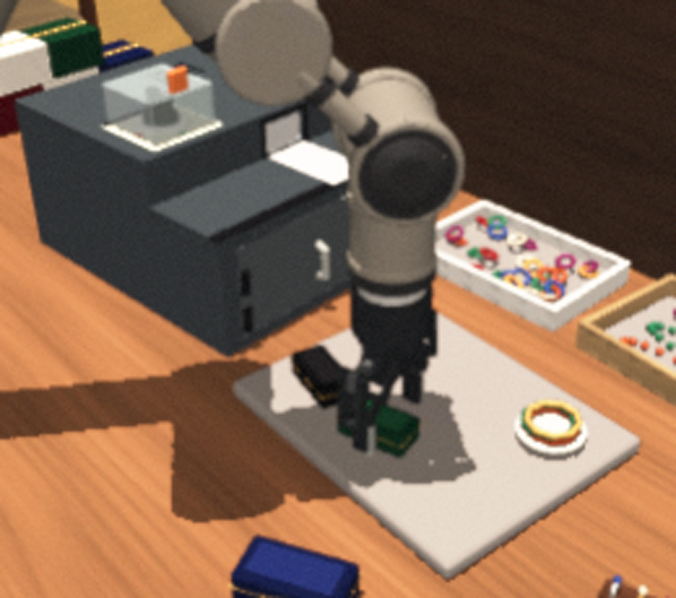

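```bash
python3 -m jog '[{"tx":0,"ty":0,"tz":0,"turn":0,"fingers":1},{"tx":0,"ty":0,"tz":0,"turn":0,"fingers":1},{"tx":0,"ty":0,"tz":0,"turn":0,"fingers":1},{"tx":0,"ty":0,"tz":0,"turn":0,"fingers":1},{"tx":0,"ty":0,"tz":0,"turn":0,"fingers":1},{"tx":0,"ty":0,"tz":0,"turn":0,"fingers":1},{"tx":0,"ty":0,"tz":0,"turn":0,"fingers":1},{"tx":0,"ty":0,"tz":0.0417,"turn":0,"fingers":1},{"tx":0,"ty":0,"tz":0.0417,"turn":0,"fingers":1},{"tx":0,"ty":0,"tz":0.0417,"turn":0,"fingers":1}]' 60
python3 -m jog '[{"tx":0.0206,"ty":0.0318,"tz":0.014,"turn":-1.16,"fingers":1},{"tx":0.0206,"ty":0.0318,"tz":0.014,"turn":-1.16,"fingers":1},{"tx":0.0206,"ty":0.0318,"tz":0.014,"turn":-1.16,"fingers":1},{"tx":0.0206,"ty":0.0318,"tz":0,"turn":-1.16,"fingers":1},{"tx":0.0206,"ty":0.0318,"tz":0,"turn":-1.16,"fingers":1},{"tx":0.0206,"ty":0.0318,"tz":0,"turn":-1.16,"fingers":1},{"tx":0.0206,"ty":0.0318,"tz":0,"turn":-1.16,"fingers":1},{"tx":0.0206,"ty":0.0318,"tz":0,"turn":-1.16,"fingers":1},{"tx":0.0206,"ty":0.0318,"tz":0,"turn":-1.16,"fingers":1},{"tx":0,"ty":0,"tz":0,"turn":0,"fingers":1}]'
python3 look.py 11
```

```text
t: 21.47
tool_pos: [0.4569, -0.2073, 0.155]
eef_rot: [-3.139, 0.002, 0.278]
wrist_force: [1.2, -1.1, -2.1]
finger_gap: 0.0389
t: 22.3
tool_pos: [0.6449, 0.0846, 0.195]
eef_rot: [-3.139, -0.001, 0.1]
wrist_force: [-1.8, -0.1, -2.0]
finger_gap: 0.0384
black [ 0.4628 -0.0944] 77.3 [38.1 72.6] [270.8 233.7]
```

View pics/L11s.png

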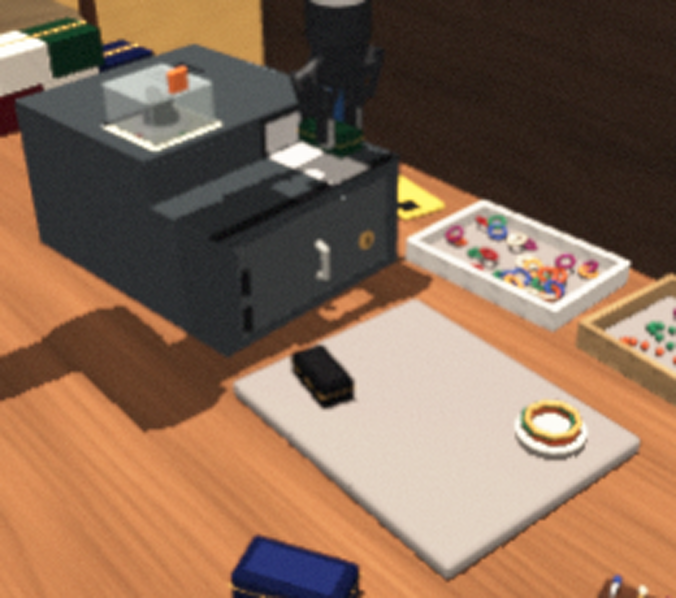

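Green is held level over the strip.

```bash
python3 -m jog '[{"tx":0,"ty":0,"tz":-0.015,"turn":0,"fingers":1},{"tx":0,"ty":0,"tz":-0.013,"turn":0,"fingers":1},{"tx":0,"ty":0,"tz":0,"turn":0,"fingers":1},{"tx":-0.0014,"ty":0.0145,"tz":0,"turn":0,"fingers":1},{"tx":-0.0014,"ty":0.0145,"tz":0,"turn":0,"fingers":1},{"tx":-0.0014,"ty":0.0145,"tz":0,"turn":0,"fingers":1},{"tx":-0.0014,"ty":0.0145,"tz":0,"turn":0,"fingers":1},{"tx":0,"ty":0,"tz":-0.002,"turn":0,"fingers":1},{"tx":0,"ty":0,"tz":0,"turn":0,"fingers":1}]'
python3 -m jog '[{"tx":0,"ty":0,"tz":0,"turn":0,"fingers":0.3},{"tx":0,"ty":0,"tz":0,"turn":0,"fingers":0.2},{"tx":0,"ty":0,"tz":0,"turn":0,"fingers":0.2},{"tx":0,"ty":0,"tz":0,"turn":0,"fingers":0.2},{"tx":0.0017,"ty":-0.018,"tz":0.002,"turn":0,"fingers":0.2},{"tx":0.0017,"ty":-0.018,"tz":0.002,"turn":0,"fingers":0.2},{"tx":0.0017,"ty":-0.018,"tz":0,"turn":0,"fingers":0.2},{"tx":0,"ty":0,"tz":0,"turn":0,"fingers":0.68},{"tx":0,"ty":0,"tz":0,"turn":0,"fingers":0.68},{"tx":0,"ty":0,"tz":0,"turn":0,"fingers":0.68}]'
python3 look.py 12
```

```text
t: 23.15
tool_pos: [0.6371, 0.138, 0.1659]
eef_rot: [3.141, 0.0, 0.099]
wrist_force: [0.6, -0.5, -2.6]
finger_gap: 0.0387
t: 23.98
tool_pos: [0.6426, 0.0827, 0.1702]
eef_rot: [-3.141, -0.0, 0.096]
wrist_force: [-1.0, 0.0, -0.3]
finger_gap: 0.0325
black [ 0.4628 -0.0943] 77.6 [38.1 72.6] [270.8 233.6]
```

View pics/L12s.png

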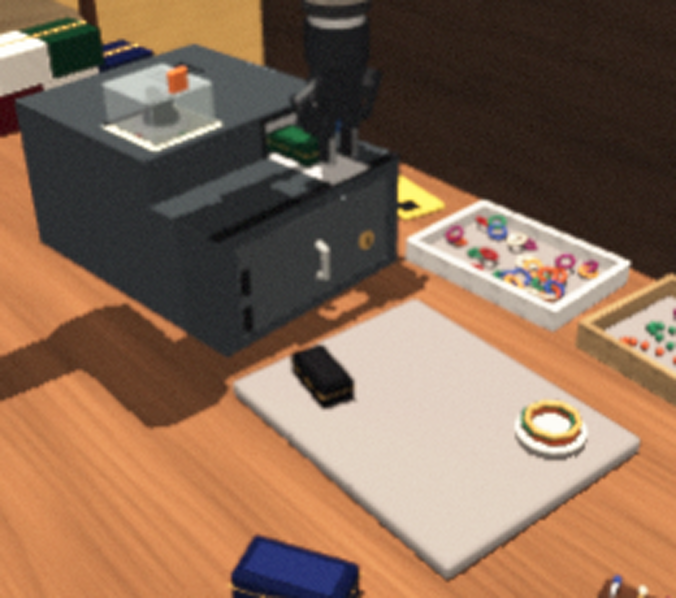

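```bash
python3 -m jog '[{"tx":-0.001,"ty":0.0100,"tz":-0.002,"turn":0,"fingers":0.68},{"tx":-0.001,"ty":0.0100,"tz":0,"turn":0,"fingers":0.68},{"tx":-0.001,"ty":0.0100,"tz":0,"turn":0,"fingers":0.68},{"tx":-0.001,"ty":0.0100,"tz":0,"turn":0,"fingers":0.68},{"tx":-0.001,"ty":0.0100,"tz":0,"turn":0,"fingers":0.68},{"tx":-0.001,"ty":0.0100,"tz":0,"turn":0,"fingers":0.68},{"tx":-0.001,"ty":0.0100,"tz":0,"turn":0,"fingers":0.68},{"tx":-0.001,"ty":0.0090,"tz":0,"turn":0,"fingers":0.68},{"tx":0,"ty":0,"tz":0,"turn":0,"fingers":0.68},{"tx":0,"ty":0,"tz":0,"turn":0,"fingers":0.68}]'
python3 -m jog '[{"tx":0.003,"ty":-0.036,"tz":0.004,"turn":0,"fingers":0.68},{"tx":0.003,"ty":-0.036,"tz":0.004,"turn":0,"fingers":0.68},{"tx":0.003,"ty":-0.036,"tz":0.004,"turn":0,"fingers":0.3},{"tx":0.003,"ty":-0.036,"tz":0.004,"turn":0,"fingers":0},{"tx":0,"ty":0,"tz":0,"turn":0,"fingers":0}]'
python3 look.py 13
```

```text
t: 24.92
tool_pos: [0.6343, 0.1626, 0.1679]
eef_rot: [-3.141, 0.0, 0.098]
wrist_force: [-1.0, 0.6, 0.4]
finger_gap: 0.0273
t: 25.33
tool_pos: [0.6473, 0.0104, 0.1847]
eef_rot: [3.139, -0.001, 0.09]
wrist_force: [0.6, 0.7, 0.0]
finger_gap: 0.0627
black [ 0.4628 -0.0943] 77.4 [38.2 72.7] [270.8 233.6]
```

View pics/L13s.png

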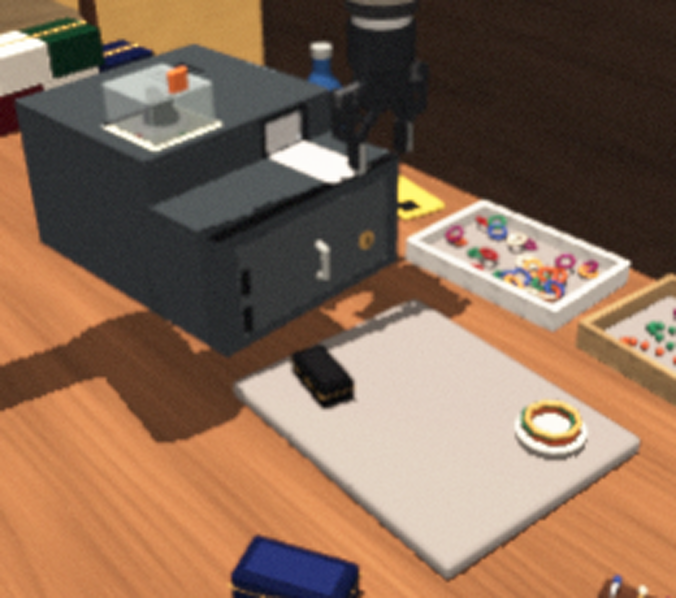

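Green is in and the flap is shut. Last is black at (0.463,-0.094), 77.4°.

```bash
python3 -m jog '[{"tx":-0.0267,"ty":-0.0182,"tz":-0.008,"turn":-2.6,"fingers":0},{"tx":-0.0267,"ty":-0.0182,"tz":-0.008,"turn":-2.6,"fingers":0},{"tx":-0.0267,"ty":-0.0182,"tz":-0.008,"turn":-2.6,"fingers":0},{"tx":-0.0267,"ty":-0.0182,"tz":-0.008,"turn":-2.6,"fingers":0},{"tx":-0.0267,"ty":-0.0182,"tz":-0.008,"turn":-2.6,"fingers":0},{"tx":-0.0267,"ty":-0.0182,"tz":-0.008,"turn":-2.6,"fingers":0},{"tx":-0.0267,"ty":-0.0182,"tz":-0.008,"turn":-2.6,"fingers":0},{"tx":0,"ty":0,"tz":0,"turn":0,"fingers":0},{"tx":0,"ty":0,"tz":-0.02,"turn":0,"fingers":0}]'
python3 -m jog '[{"tx":0,"ty":0,"tz":-0.03,"turn":0,"fingers":0},{"tx":0,"ty":0,"tz":-0.03,"turn":0,"fingers":0},{"tx":0,"ty":0,"tz":-0.020,"turn":0,"fingers":0},{"tx":0,"ty":0,"tz":0,"turn":0,"fingers":0},{"tx":0,"ty":0,"tz":0,"turn":0,"fingers":0}]'
python3 look.py 14
```

```text
t: 26.18
tool_pos: [0.4606, -0.1103, 0.1104]
eef_rot: [3.141, -0.005, -0.223]
wrist_force: [2.1, -0.7, 1.1]
finger_gap: 0.0851
t: 26.6
tool_pos: [0.4596, -0.1089, 0.0277]
eef_rot: [-3.141, 0.002, -0.22]
wrist_force: [-0.6, 0.9, -0.2]
finger_gap: 0.0851
```

View pics/L14s.png

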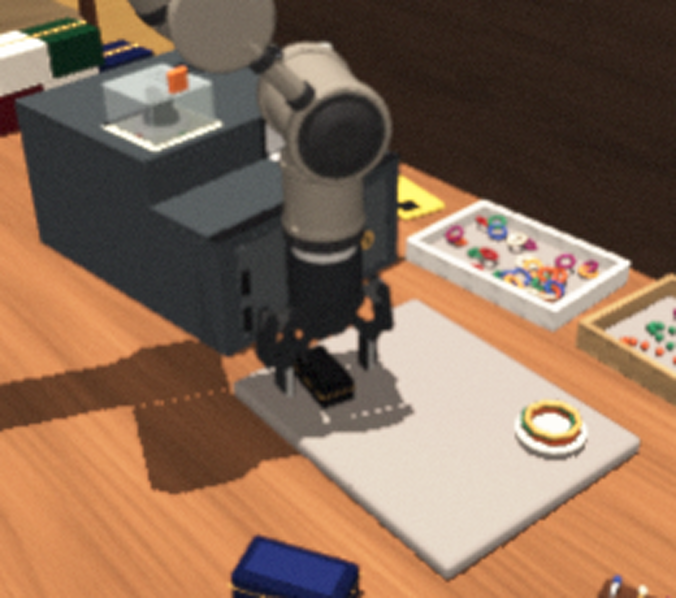

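```bash
python3 -m jog '[{"tx":0,"ty":0,"tz":0,"turn":0,"fingers":1},{"tx":0,"ty":0,"tz":0,"turn":0,"fingers":1},{"tx":0,"ty":0,"tz":0,"turn":0,"fingers":1},{"tx":0,"ty":0,"tz":0,"turn":0,"fingers":1},{"tx":0,"ty":0,"tz":0,"turn":0,"fingers":1},{"tx":0,"ty":0,"tz":0,"turn":0,"fingers":1},{"tx":0,"ty":0,"tz":0,"turn":0,"fingers":1},{"tx":0,"ty":0,"tz":0.0417,"turn":0,"fingers":1},{"tx":0,"ty":0,"tz":0.0417,"turn":0,"fingers":1},{"tx":0,"ty":0,"tz":0.0417,"turn":0,"fingers":1}]' 60
python3 -m jog '[{"tx":0,"ty":0,"tz":0.0417,"turn":0,"fingers":1},{"tx":0.0261,"ty":0.0270,"tz":0,"turn":2.6,"fingers":1},{"tx":0.0261,"ty":0.0270,"tz":0,"turn":2.6,"fingers":1},{"tx":0.0261,"ty":0.0270,"tz":0,"turn":2.6,"fingers":1},{"tx":0.0261,"ty":0.0270,"tz":0,"turn":2.6,"fingers":1},{"tx":0.0261,"ty":0.0270,"tz":0,"turn":2.6,"fingers":1},{"tx":0.0261,"ty":0.0270,"tz":0,"turn":2.6,"fingers":1},{"tx":0.0261,"ty":0.0270,"tz":0,"turn":2.6,"fingers":1},{"tx":0,"ty":0,"tz":0,"turn":0,"fingers":1},{"tx":0,"ty":0,"tz":0,"turn":0,"fingers":1}]'
python3 look.py 15
```

```text
t: 27.53
tool_pos: [0.4588, -0.1096, 0.1541]
eef_rot: [-3.141, 0.003, -0.222]
wrist_force: [2.4, -1.3, -2.8]
finger_gap: 0.0388
t: 28.37
tool_pos: [0.6426, 0.0807, 0.1934]
eef_rot: [-3.141, 0.002, 0.099]
wrist_force: [-0.0, 0.3, -1.9]
finger_gap: 0.0383
```

View pics/L15s.png

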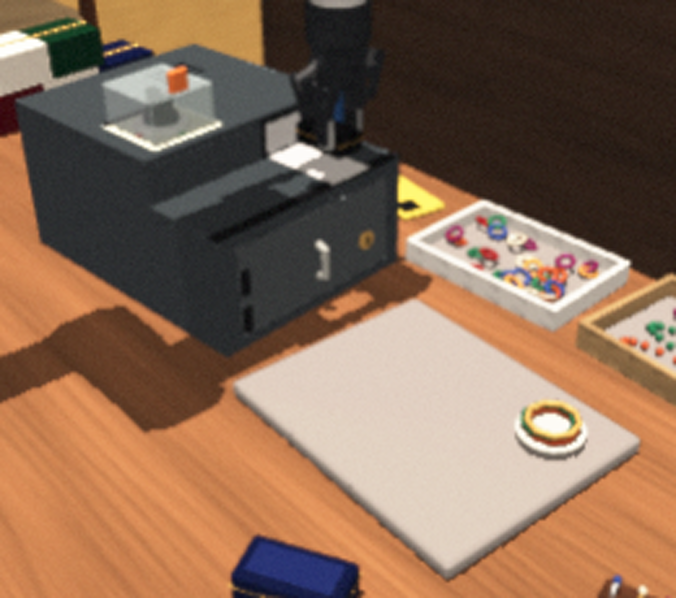

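Black is held level over the strip.

```bash
python3 -m jog '[{"tx":0,"ty":0,"tz":-0.014,"turn":0,"fingers":1},{"tx":0,"ty":0,"tz":-0.013,"turn":0,"fingers":1},{"tx":0,"ty":0,"tz":0,"turn":0,"fingers":1},{"tx":-0.0014,"ty":0.0145,"tz":0,"turn":0,"fingers":1},{"tx":-0.0014,"ty":0.0145,"tz":0,"turn":0,"fingers":1},{"tx":-0.0014,"ty":0.0145,"tz":0,"turn":0,"fingers":1},{"tx":-0.0014,"ty":0.0145,"tz":0,"turn":0,"fingers":1},{"tx":0,"ty":0,"tz":-0.002,"turn":0,"fingers":1},{"tx":0,"ty":0,"tz":0,"turn":0,"fingers":1}]'
python3 -m jog '[{"tx":0,"ty":0,"tz":0,"turn":0,"fingers":0.3},{"tx":0,"ty":0,"tz":0,"turn":0,"fingers":0.2},{"tx":0,"ty":0,"tz":0,"turn":0,"fingers":0.2},{"tx":0,"ty":0,"tz":0,"turn":0,"fingers":0.2},{"tx":0.0017,"ty":-0.018,"tz":0.002,"turn":0,"fingers":0.2},{"tx":0.0017,"ty":-0.018,"tz":0.002,"turn":0,"fingers":0.2},{"tx":0.0017,"ty":-0.018,"tz":0,"turn":0,"fingers":0.2},{"tx":0,"ty":0,"tz":0,"turn":0,"fingers":0.68},{"tx":0,"ty":0,"tz":0,"turn":0,"fingers":0.68},{"tx":0,"ty":0,"tz":0,"turn":0,"fingers":0.68}]'
python3 look.py 16
```

```text
t: 29.22
tool_pos: [0.6364, 0.1387, 0.1657]
eef_rot: [3.141, -0.0, 0.099]
wrist_force: [0.7, -0.4, -2.6]
finger_gap: 0.0386
t: 30.05
tool_pos: [0.6419, 0.0833, 0.1699]
eef_rot: [-3.141, -0.0, 0.096]
wrist_force: [0.7, 1.2, 0.8]
finger_gap: 0.0326
```

View pics/L16s.png

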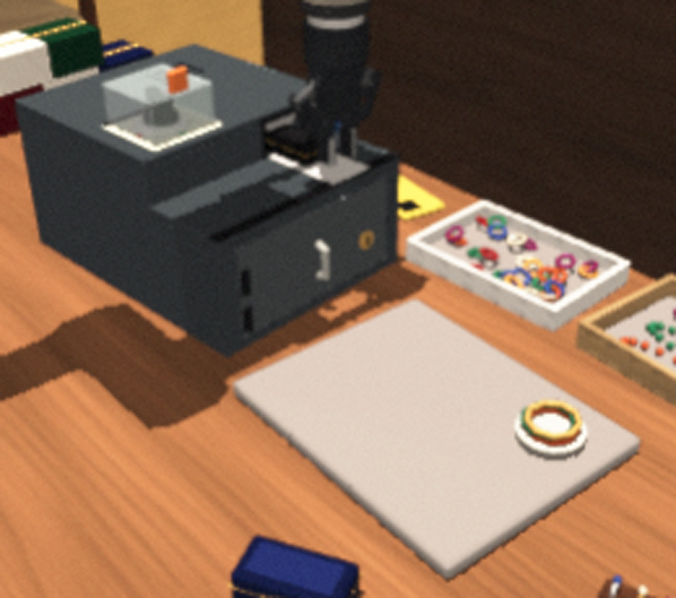

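```bash
python3 -m jog '[{"tx":-0.001,"ty":0.0100,"tz":-0.002,"turn":0,"fingers":0.68},{"tx":-0.001,"ty":0.0100,"tz":0,"turn":0,"fingers":0.68},{"tx":-0.001,"ty":0.0100,"tz":0,"turn":0,"fingers":0.68},{"tx":-0.001,"ty":0.0100,"tz":0,"turn":0,"fingers":0.68},{"tx":-0.001,"ty":0.0100,"tz":0,"turn":0,"fingers":0.68},{"tx":-0.001,"ty":0.0100,"tz":0,"turn":0,"fingers":0.68},{"tx":-0.001,"ty":0.0100,"tz":0,"turn":0,"fingers":0.68},{"tx":-0.001,"ty":0.0090,"tz":0,"turn":0,"fingers":0.68},{"tx":0,"ty":0,"tz":0,"turn":0,"fingers":0.68},{"tx":0,"ty":0,"tz":0,"turn":0,"fingers":0.68}]'
python3 -m jog '[{"tx":0.003,"ty":-0.036,"tz":0.004,"turn":0,"fingers":0.68},{"tx":0.003,"ty":-0.036,"tz":0.004,"turn":0,"fingers":0.68},{"tx":0,"ty":-0.02,"tz":0.035,"turn":0,"fingers":0.3},{"tx":0,"ty":-0.02,"tz":0.035,"turn":0,"fingers":0.3},{"tx":0,"ty":0,"tz":0.035,"turn":0,"fingers":0.3},{"tx":0,"ty":0,"tz":0.02,"turn":0,"fingers":0.3},{"tx":0,"ty":0,"tz":0,"turn":0,"fingers":0.3}]'
python3 look.py 17
python3 - <<'E'
from h import *
for n in("top","side"):
    d=optics.get_image(n);h=cv2.cvtColor(d["image"],cv2.COLOR_BGR2HSV)
    m=cv2.inRange(h,np.array((3,170,140)),np.array((20,255,255)))
    r=np.zeros_like(m)
    if n=="top": r[190:225,130:175]=255
    else: r[120:150,205:240]=255
    y,x=np.nonzero(m&r);print(n,len(x),x.mean(),y.mean(),x.min(),x.max(),y.min(),y.max())
E
```

```text
t: 30.98
tool_pos: [0.6336, 0.1631, 0.1676]
eef_rot: [-3.141, 0.0, 0.097]
wrist_force: [0.1, -0.2, -0.4]
finger_gap: 0.0268
t: 31.57
tool_pos: [0.6416, 0.049, 0.3067]
eef_rot: [3.141, -0.01, 0.095]
wrist_force: [0.1, -0.1, 0.2]
finger_gap: 0.0597
top 29 159.24137931034483 207.06896551724137 158 161 203 211
side 48 222.79166666666666 134.97916666666666 220 226 131 139
```

View pics/L17s.png

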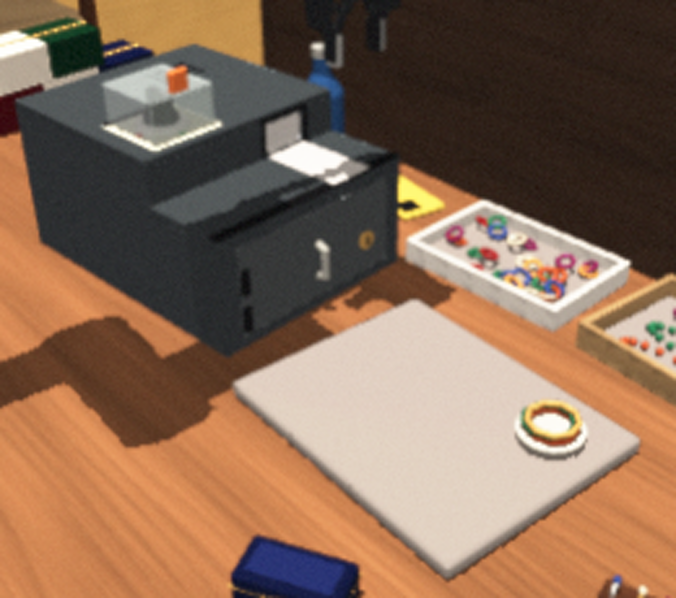

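View pics/L17t.png

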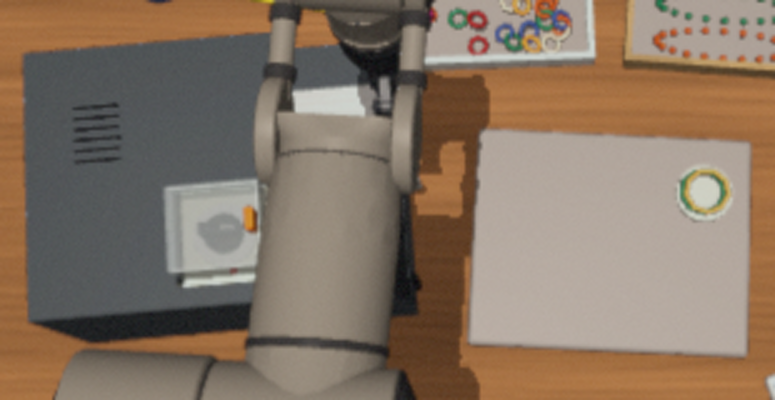

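All five cases are in, the board is clear except for the dish, and the flap is shut. Next is the hood tab, at about (0.491,0.188), top 0.293. I approach from above.

```bash
python3 -m jog '[{"tx":0,"ty":0,"tz":0.04,"turn":0,"fingers":0.3},{"tx":-0.0251,"ty":0.0232,"tz":0,"turn":0,"fingers":0.3},{"tx":-0.0251,"ty":0.0232,"tz":0,"turn":0,"fingers":0.3},{"tx":-0.0251,"ty":0.0232,"tz":0,"turn":0,"fingers":0.3},{"tx":-0.0251,"ty":0.0232,"tz":0,"turn":0,"fingers":0.3},{"tx":-0.0251,"ty":0.0232,"tz":0,"turn":0,"fingers":0.3},{"tx":-0.0251,"ty":0.0232,"tz":0,"turn":0,"fingers":0.3},{"tx":0,"ty":0,"tz":0,"turn":0,"fingers":0.3},{"tx":0,"ty":0,"tz":0,"turn":0,"fingers":0.3}]'
python3 - <<'E'
from h import *
d=optics.get_image("side");crop(d,"h1.png",155,60,325,190,4.5)
s=ctrl.sense();print(s["tool_pos"],s["eef_rot"])
print(proj(d,[[.491,.188,.281],[.491,.188,.293],s["tool_pos"]]))
E
```

```text
t: 32.52
tool_pos: [0.4879, 0.1905, 0.3399]
eef_rot: [3.141, 0.002, 0.099]
wrist_force: [0.0, 0.2, 0.5]
finger_gap: 0.06
[0.48888004 0.18958146 0.33985161] [3.14101213e+00 1.56603894e-03 9.78561602e-02]
[[222.39943796 136.2098291 ]
 [222.03311669 132.35705672]
 [219.65528586 116.96421439]]
```

View pics/h1.png

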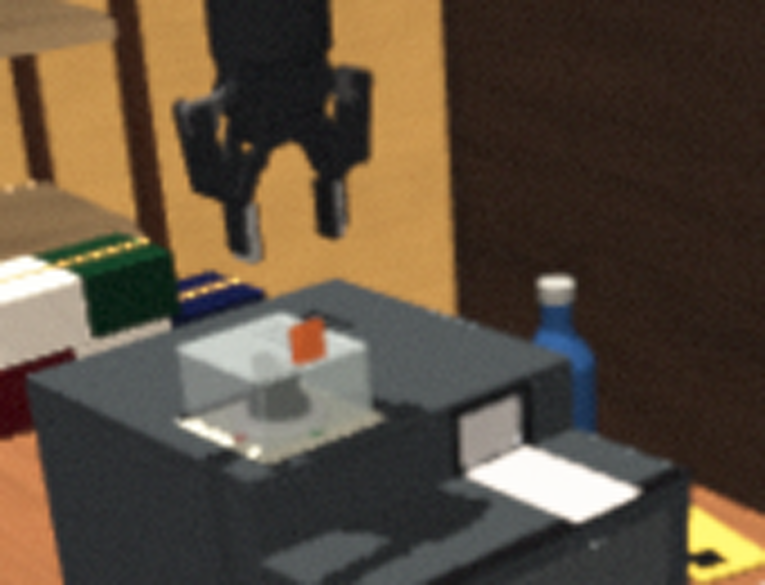

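The tab projects where expected (222,136) and the tool hovers above it. I lower and grip.

```bash
python3 -m jog '[{"tx":0.002,"ty":-0.001,"tz":-0.024,"turn":0,"fingers":0.3},{"tx":0,"ty":0,"tz":-0.024,"turn":0,"fingers":0.3},{"tx":0,"ty":0,"tz":-0.020,"turn":0,"fingers":0.3},{"tx":0,"ty":0,"tz":0,"turn":0,"fingers":0.3},{"tx":0,"ty":0,"tz":0,"turn":0,"fingers":0.3}]' 30
python3 - <<'E'
from h import *
d=optics.get_image("side");crop(d,"h2.png",155,60,325,190,4.5)
E
```

```text
t: 32.98
tool_pos: [0.4915, 0.1874, 0.2716]
eef_rot: [3.141, 0.003, 0.095]
wrist_force: [0.6, -0.0, 0.3]
finger_gap: 0.0598
```

View pics/h2.png

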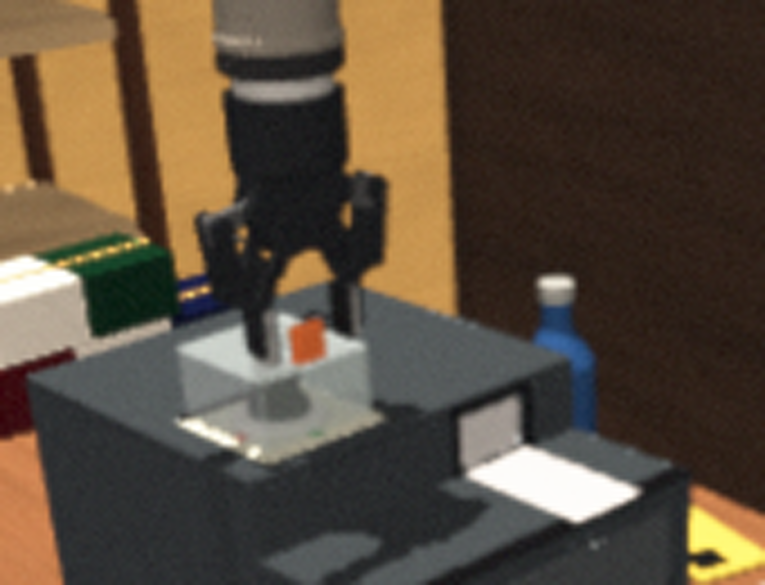

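```bash
python3 -m jog '[{"tx":0,"ty":0,"tz":0,"turn":0,"fingers":0.6},{"tx":0,"ty":0,"tz":0,"turn":0,"fingers":1},{"tx":0,"ty":0,"tz":0,"turn":0,"fingers":1},{"tx":0,"ty":0,"tz":0,"turn":0,"fingers":1},{"tx":0,"ty":0,"tz":0,"turn":0,"fingers":1},{"tx":0,"ty":0,"tz":0,"turn":0,"fingers":1}]' 30
python3 -m jog '[{"tx":-0.0006,"ty":0.0063,"tz":0.0075,"turn":0,"fingers":1},{"tx":-0.0006,"ty":0.0064,"tz":0.0071,"turn":0,"fingers":1},{"tx":-0.0007,"ty":0.0075,"tz":0.0064,"turn":0,"fingers":1},{"tx":-0.0007,"ty":0.0076,"tz":0.0058,"turn":0,"fingers":1},{"tx":0,"ty":0,"tz":0,"turn":0,"fingers":1}]'
python3 - <<'E'
from h import *
d=optics.get_image("side");crop(d,"h3.png",155,60,325,190,4.5)
E
```

```text
t: 33.53
tool_pos: [0.4948, 0.1885, 0.2747]
eef_rot: [-3.141, -0.01, 0.096]
wrist_force: [10.3, 1.2, -0.5]
finger_gap: 0.0229
t: 33.95
tool_pos: [0.4919, 0.2175, 0.3015]
eef_rot: [-3.14, -0.009, 0.097]
wrist_force: [11.4, 1.0, -3.5]
finger_gap: 0.0231
```

View pics/h3.png

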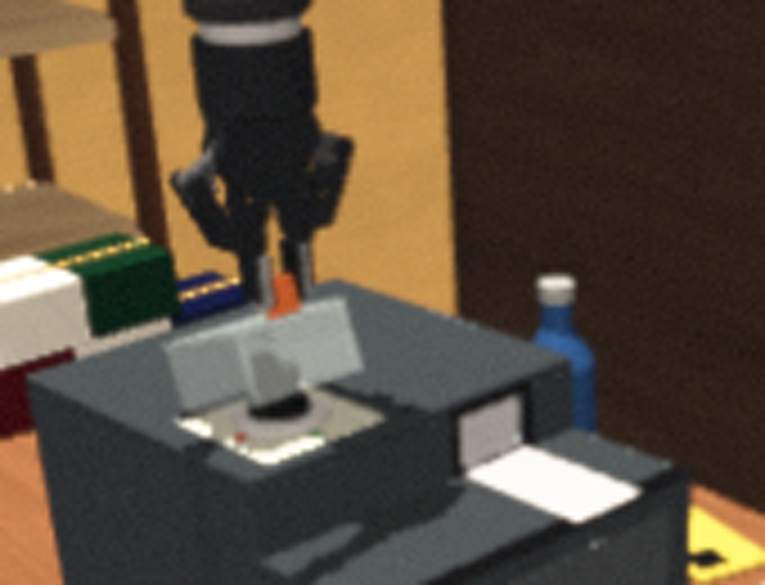

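The hood is lifting. I relieve the 10 N side force with +3 mm in x and continue along the arc.

```bash
python3 -m jog '[{"tx":0.0022,"ty":0.0085,"tz":0.0050,"turn":0,"fingers":1},{"tx":-0.0008,"ty":0.0085,"tz":0.0043,"turn":0,"fingers":1},{"tx":-0.0009,"ty":0.0091,"tz":0.0036,"turn":0,"fingers":1},{"tx":-0.0009,"ty":0.0092,"tz":0.0027,"turn":0,"fingers":1},{"tx":-0.0009,"ty":0.0095,"tz":0.0019,"turn":0,"fingers":1},{"tx":-0.0009,"ty":0.0096,"tz":0.0011,"turn":0,"fingers":1},{"tx":-0.0009,"ty":0.0097,"tz":0.0002,"turn":0,"fingers":1},{"tx":-0.0009,"ty":0.0097,"tz":-0.0007,"turn":0,"fingers":1},{"tx":0,"ty":0,"tz":0,"turn":0,"fingers":1}]'
python3 - <<'E'
from h import *
d=optics.get_image("side");crop(d,"h4.png",155,40,325,170,4.5)
E
```

```text
t: 34.75
tool_pos: [0.4847, 0.2925, 0.319]
eef_rot: [-3.14, -0.003, 0.098]
wrist_force: [2.5, -2.0, 8.0]
finger_gap: 0.0235
```

View pics/h4.png

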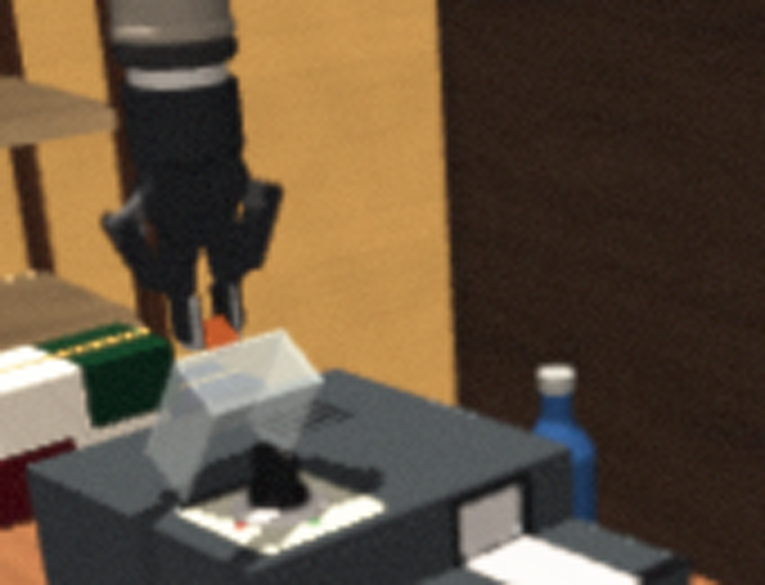

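```bash
python3 -m jog '[{"tx":-0.0009,"ty":0.0096,"tz":0.0015,"turn":0,"fingers":1},{"tx":-0.0009,"ty":0.0094,"tz":-0.0020,"turn":0,"fingers":1},{"tx":-0.0009,"ty":0.0092,"tz":-0.0029,"turn":0,"fingers":1},{"tx":-0.0009,"ty":0.0090,"tz":-0.0037,"turn":0,"fingers":1},{"tx":0,"ty":0,"tz":0,"turn":0,"fingers":1}]'
python3 - <<'E'
from h import *
d=optics.get_image("side");crop(d,"h5.png",135,40,305,170,4.5)
E
```

```text
t: 35.22
tool_pos: [0.481, 0.3296, 0.3105]
eef_rot: [-3.14, -0.001, 0.098]
wrist_force: [4.1, 0.6, 4.6]
finger_gap: 0.023
```

View pics/h5.png

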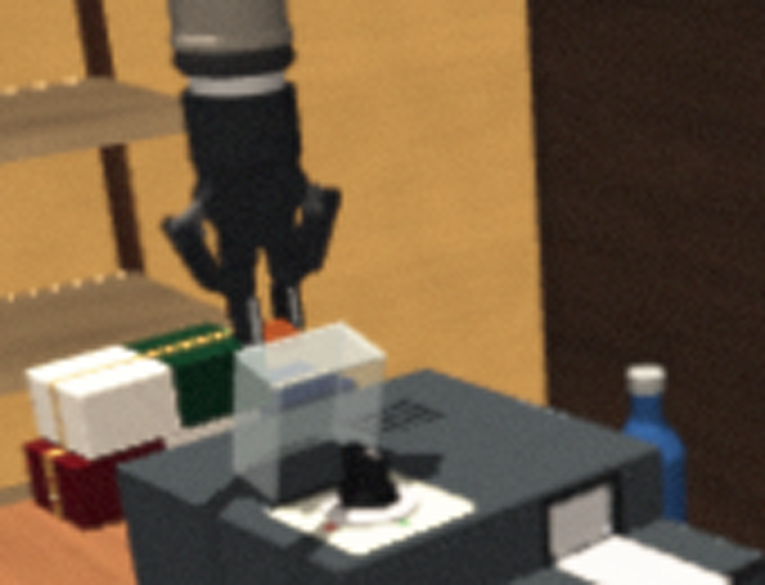

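The hood is near 80°. I continue to about 100°.

```bash
python3 -m jog '[{"tx":-0.0004,"ty":0.0085,"tz":-0.0045,"turn":0,"fingers":1},{"tx":-0.0004,"ty":0.0081,"tz":-0.0052,"turn":0,"fingers":1},{"tx":-0.0007,"ty":0.0076,"tz":-0.0060,"turn":0,"fingers":1},{"tx":-0.0007,"ty":0.0070,"tz":-0.0066,"turn":0,"fingers":1},{"tx":0,"ty":0,"tz":0,"turn":0,"fingers":1}]'
python3 - <<'E'
from h import *
d=optics.get_image("side");crop(d,"h6.png",135,40,305,170,4.5)
E
```

```text
t: 35.68
tool_pos: [0.4779, 0.3614, 0.2889]
eef_rot: [-3.137, -0.001, 0.098]
wrist_force: [-1.4, 6.4, 9.8]
finger_gap: 0.0229
```

View pics/h6.png

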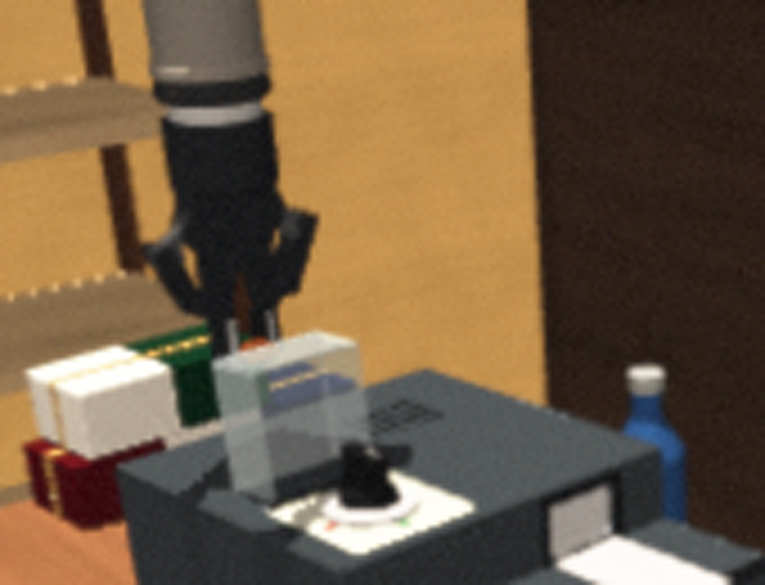

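The hood is past vertical and leaning back, so I release and lift out.

```bash
python3 -m jog '[{"tx":0,"ty":0,"tz":0,"turn":0,"fingers":0.3},{"tx":0,"ty":0,"tz":0,"turn":0,"fingers":0.3},{"tx":0,"ty":0,"tz":0,"turn":0,"fingers":0.3},{"tx":0,"ty":0.001,"tz":0.015,"turn":0,"fingers":0.3},{"tx":0,"ty":0.001,"tz":0.02,"turn":0,"fingers":0.3},{"tx":0,"ty":0,"tz":0.03,"turn":0,"fingers":0.3},{"tx":0,"ty":0,"tz":0.03,"turn":0,"fingers":0.3},{"tx":0,"ty":0,"tz":0.03,"turn":0,"fingers":0.3},{"tx":0,"ty":0,"tz":0.0,"turn":0,"fingers":0.3},{"tx":0,"ty":0,"tz":0.0,"turn":0,"fingers":0.3}]'
python3 - <<'E'
from h import *
d=optics.get_image("side");crop(d,"h7.png",135,40,305,170,4.5)
d=optics.get_image("top");crop(d,"h7t.png",60,130,235,260,4.5)
E
```

```text
t: 36.57
tool_pos: [0.4793, 0.3602, 0.4146]
eef_rot: [-3.14, -0.003, 0.096]
wrist_force: [-0.1, 0.0, 0.5]
finger_gap: 0.0602
```

View pics/h7.png

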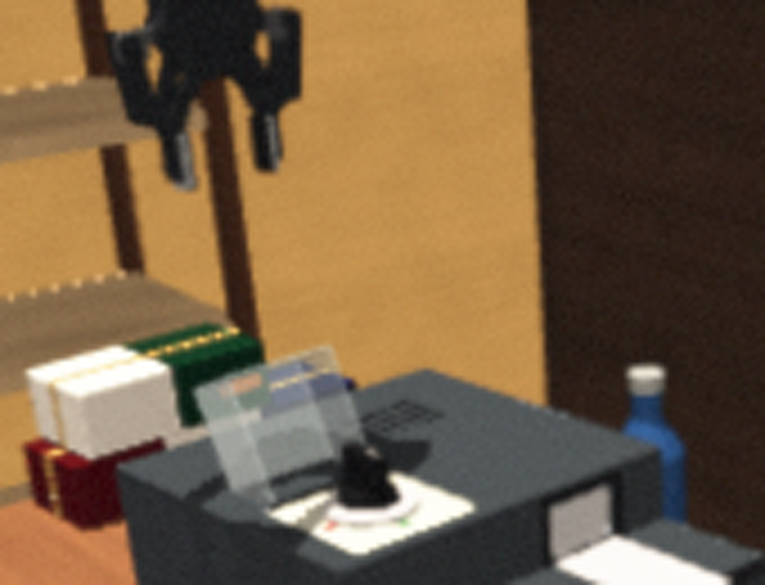

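View pics/h7t.png

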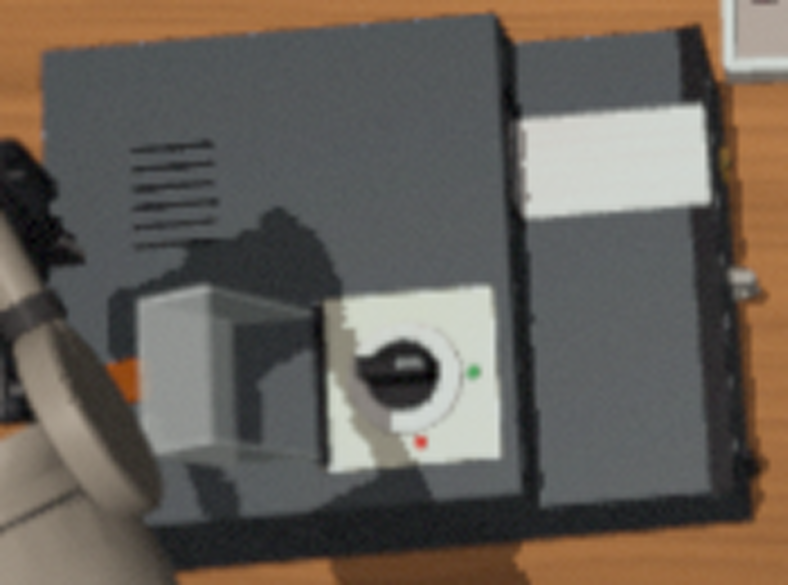

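The hood rests fully back. The knob is uncovered with its pointer at the green dot (474,372 in the crop) and red at (420,442), so clockwise is right to down. Next I measure the knob.

Run:
```python
from h import *
t=optics.get_image("top");s=optics.get_image("side")
a=cv2.resize(t["image"][190:240,125:180],None,fx=9,fy=9,interpolation=cv2.INTER_CUBIC)
b=cv2.resize(s["image"][125:170,190:245],None,fx=9,fy=9,interpolation=cv2.INTER_CUBIC)
a=cv2.resize(a,(495,450));b=cv2.resize(b,(495,405))
c=np.zeros((450,990,3),np.uint8);c[:,:495]=a;c[:405,495:]=b
cv2.imwrite("pics/k1.png",cv2.resize(c,(792,360)))
for z in (.22,.245,.25):
  P=[.4858,.2295,z];print(z,proj(t,P),proj(s,P))
```

```text
0.22 [[149.52602374 213.99925636]] [[215.54389088 151.71838442]]
0.245 [[147.45001004 212.21469092]] [[214.73675701 144.18076409]]
0.25 [[147.0260424  211.85021621]] [[214.57358652 142.6545319 ]]
```

View pics/k1.png

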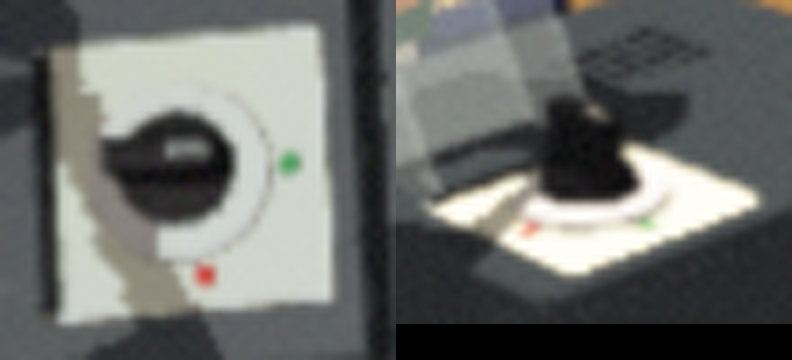

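Run:
```python
from h import *
t=optics.get_image("top");s=optics.get_image("side")
T=lambda x,y:(125+(x+.5)/7.2-.5,190+(y+.5)/7.2-.5)
S=lambda x,y:(190+(x-396+.5)/7.2-.5,125+(y+.5)/7.2-.5)
for a,b in [((155,150),(582,106)),((103,148),(562,97)),((205,150),(605,113)),((290,163),(646,222)),((206,275),(530,228))]:
    X,e=tri(t,T(*a),s,S(*b));print(np.round(X,4),round(e,4))
print([np.round(onz(t,T(183,170),.22),4)])
```

```text
[0.4886 0.2293 0.2601] 0.0021
[0.4897 0.2483 0.2585] 0.0027
[0.4885 0.2108 0.2622] 0.0024
[0.4916 0.1891 0.2188] 0.0005
[0.4504 0.2175 0.2188] 0.0029
[array([0.488 , 0.2284, 0.22  ])]
```

The bar top is at about z 0.260 and the centre at (0.488,0.229). I go above it and descend with TCP to 0.237.

```bash
python3 -m jog '[{"tx":0.0022,"ty":-0.0328,"tz":0,"turn":0,"fingers":0.4},{"tx":0.0022,"ty":-0.0328,"tz":0,"turn":0,"fingers":0.4},{"tx":0.0022,"ty":-0.0328,"tz":0,"turn":0,"fingers":0.4},{"tx":0.0022,"ty":-0.0328,"tz":0,"turn":0,"fingers":0.4},{"tx":0,"ty":0,"tz":-0.03,"turn":0,"fingers":0.4},{"tx":0,"ty":0,"tz":-0.035,"turn":0,"fingers":0.4},{"tx":0,"ty":0,"tz":-0.035,"turn":0,"fingers":0.4},{"tx":0,"ty":0,"tz":0,"turn":0,"fingers":0.4},{"tx":0,"ty":0,"tz":0,"turn":0,"fingers":0.4}]' 40
python3 - <<'E'
from h import *
d=optics.get_image("side");crop(d,"k2.png",135,60,305,190,4.5)
E
```

```text
t: 37.62
tool_pos: [0.487, 0.2288, 0.3124]
eef_rot: [3.141, 0.004, 0.096]
wrist_force: [-0.3, -0.9, 1.5]
finger_gap: 0.0512
```

View pics/k2.png

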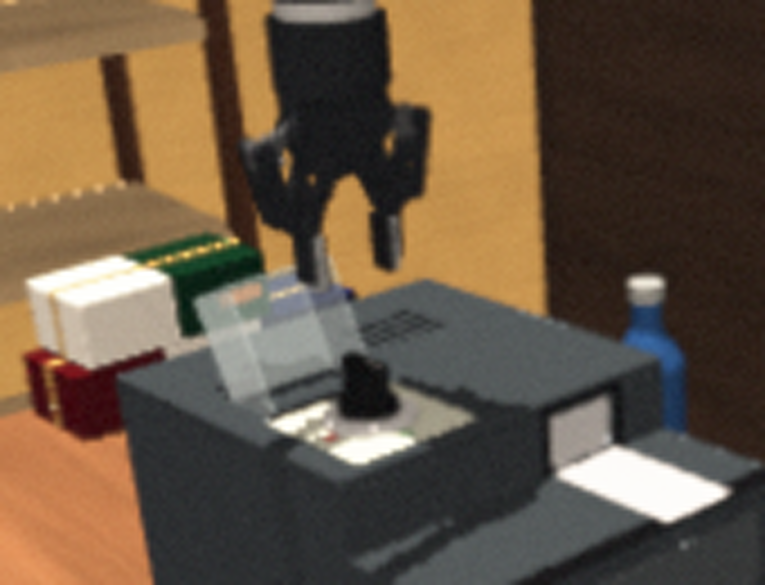

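```bash
python3 -m jog '[{"tx":0.001,"ty":0,"tz":-0.025,"turn":0,"fingers":0.4},{"tx":0,"ty":0,"tz":-0.025,"turn":0,"fingers":0.4},{"tx":0,"ty":0,"tz":-0.023,"turn":0,"fingers":0.4},{"tx":0,"ty":0,"tz":0,"turn":0,"fingers":0.4},{"tx":0,"ty":0,"tz":0,"turn":0,"fingers":0.4}]' 40
python3 -m jog '[{"tx":0,"ty":0,"tz":0,"turn":0,"fingers":0.7},{"tx":0,"ty":0,"tz":0,"turn":0,"fingers":1},{"tx":0,"ty":0,"tz":0,"turn":0,"fingers":1},{"tx":0,"ty":0,"tz":0,"turn":0,"fingers":1},{"tx":0,"ty":0,"tz":0,"turn":0,"fingers":1},{"tx":0,"ty":0,"tz":0,"turn":0,"fingers":1}]' 40
python3 - <<'E'
from h import *
d=optics.get_image("side");crop(d,"k3.png",135,60,305,190,4.5)
E
```

```text
t: 38.08
tool_pos: [0.4896, 0.2295, 0.2422]
eef_rot: [-3.141, -0.002, 0.097]
wrist_force: [0.5, 0.3, 0.0]
finger_gap: 0.0513
t: 38.58
tool_pos: [0.4907, 0.2297, 0.2427]
eef_rot: [-3.14, -0.007, 0.096]
wrist_force: [4.4, 0.7, 6.6]
finger_gap: 0.0129
```

View pics/k3.png

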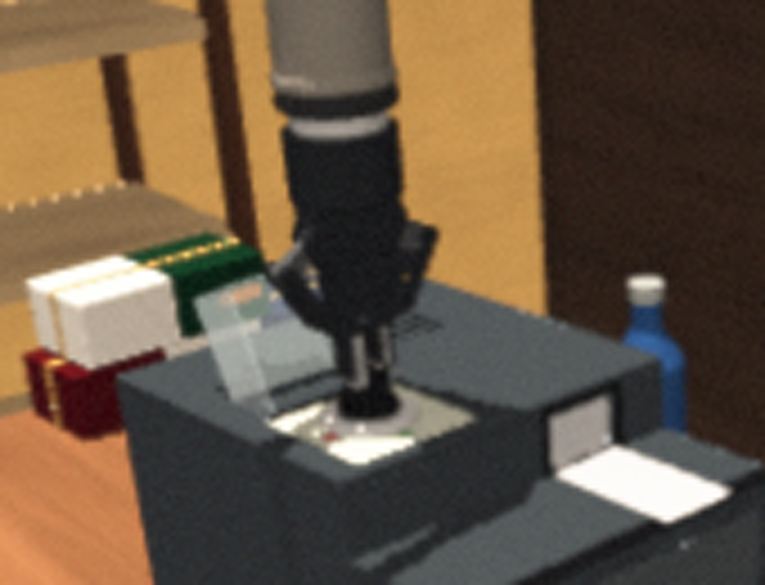

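Gripped. I turn clockwise in two parts.

```bash
python3 -m jog '[{"tx":0.002,"ty":0,"tz":0,"turn":0,"fingers":1},{"tx":0,"ty":0,"tz":0,"turn":-6.5,"fingers":1},{"tx":0,"ty":0,"tz":0,"turn":-6.5,"fingers":1},{"tx":0,"ty":0,"tz":0,"turn":-6.5,"fingers":1},{"tx":0,"ty":0,"tz":0,"turn":-6.5,"fingers":1},{"tx":0,"ty":0,"tz":0,"turn":-6.5,"fingers":1},{"tx":0,"ty":0,"tz":0,"turn":-6.5,"fingers":1},{"tx":0,"ty":0,"tz":0,"turn":0,"fingers":1}]' 50
python3 -c "
from rig import ctrl;s=ctrl.sense();print(s['wrist_force'],s['moment'],s['qpos'])"
```

```text
t: 39.3
tool_pos: [0.4898, 0.23, 0.2426]
eef_rot: [-3.14, 0.001, -0.59]
wrist_force: [-5.9, 1.5, 12.5]
finger_gap: 0.0128
[-5.86680455  1.52087446 12.48489973] [0.31586842 1.12542052 0.00842663] [0.29623772 0.36246218 1.46146246 0.00187847 1.31672542 0.88571686]
```

```bash
python3 -m jog '[{"tx":-0.0015,"ty":0,"tz":0.003,"turn":-6.2,"fingers":1},{"tx":0,"ty":0,"tz":0,"turn":-6.2,"fingers":1},{"tx":0,"ty":0,"tz":0,"turn":-6.2,"fingers":1},{"tx":0,"ty":0,"tz":0,"turn":-6.2,"fingers":1},{"tx":0,"ty":0,"tz":0,"turn":-6.2,"fingers":1},{"tx":0,"ty":0,"tz":0,"turn":-6.2,"fingers":1},{"tx":0,"ty":0,"tz":0,"turn":-4,"fingers":1},{"tx":0,"ty":0,"tz":0,"turn":0,"fingers":1},{"tx":0,"ty":0,"tz":0,"turn":0,"fingers":1}]' 50
python3 -c "
from rig import ctrl;s=ctrl.sense();print(s['wrist_force'],s['moment'],s['qpos'])"
```

```text
t: 40.05
tool_pos: [0.489, 0.2309, 0.2428]
eef_rot: [-3.141, 0.003, -1.303]
wrist_force: [2.4, 7.4, -6.5]
finger_gap: 0.0126
[ 2.41257662  7.38273786 -6.5471681 ] [ 1.41684918 -0.36758876  0.30726778] [0.29752783 0.36194356 1.46177261 0.00319292 1.31760816 1.59936775]
```

```bash
python3 -m jog '[{"tx":0,"ty":0.001,"tz":0,"turn":-2,"fingers":1},{"tx":0,"ty":0,"tz":0,"turn":-2,"fingers":1},{"tx":0,"ty":0,"tz":0,"turn":0,"fingers":1},{"tx":0,"ty":0,"tz":0,"turn":0,"fingers":1}]' 50
python3 -c "
from rig import ctrl;s=ctrl.sense();print(s['eef_rot'],s['wrist_force'],s['moment'])"
```

```text
t: 40.38
tool_pos: [0.489, 0.2309, 0.2429]
eef_rot: [3.141, 0.001, -1.37]
wrist_force: [3.1, 5.5, -6.6]
finger_gap: 0.0127
[ 3.14124131e+00  8.40506795e-04 -1.36953563e+00] [ 3.08078762  5.45109367 -6.642171  ] [ 0.93061102 -0.43367369  1.70509878]
```

The moment rose to 1.7 N m, so the knob is at its stop. I release, lift and look.

```bash
python3 -m jog '[{"tx":0,"ty":0,"tz":0,"turn":0,"fingers":0.5},{"tx":0,"ty":0,"tz":0,"turn":0,"fingers":0.5},{"tx":0,"ty":0,"tz":0,"turn":0,"fingers":0.5},{"tx":0,"ty":0,"tz":0.02,"turn":0,"fingers":0.5},{"tx":0,"ty":0,"tz":0.03,"turn":0,"fingers":0.5},{"tx":0,"ty":0,"tz":0.04,"turn":0,"fingers":0.5},{"tx":0,"ty":0,"tz":0.04,"turn":0,"fingers":0.5},{"tx":0,"ty":0,"tz":0.04,"turn":0,"fingers":0.5}]' 30
python3 -m jog '[{"tx":0,"ty":0,"tz":0,"turn":7,"fingers":0.5},{"tx":0.03,"ty":0,"tz":0,"turn":7,"fingers":0.3},{"tx":0.03,"ty":0,"tz":0,"turn":7,"fingers":0.3},{"tx":0.03,"ty":0,"tz":0,"turn":7,"fingers":0.3},{"tx":0.03,"ty":0.02,"tz":0,"turn":7,"fingers":0.3},{"tx":0,"ty":0.04,"tz":0,"turn":7,"fingers":0.3},{"tx":0,"ty":0.04,"tz":0,"turn":7,"fingers":0.3},{"tx":0,"ty":0.03,"tz":0,"turn":7,"fingers":0.3},{"tx":0,"ty":0.0,"tz":0,"turn":7,"fingers":0.3},{"tx":0,"ty":0,"tz":0,"turn":7,"fingers":0.3}]'
python3 - <<'E'
from h import *
d=optics.get_image("side");crop(d,"k4.png",135,60,305,190,4.5)
d=optics.get_image("top");crop(d,"k4t.png",60,130,235,260,4.5)
E
```

```text
t: 41.05
tool_pos: [0.4887, 0.2295, 0.4158]
eef_rot: [-3.141, -0.0, -1.374]
wrist_force: [1.2, 0.9, 0.4]
finger_gap: 0.0428
t: 41.88
tool_pos: [0.6091, 0.3621, 0.4117]
eef_rot: [3.141, 0.001, -0.143]
wrist_force: [1.0, -0.2, 0.4]
finger_gap: 0.0602
```

View pics/k4.png

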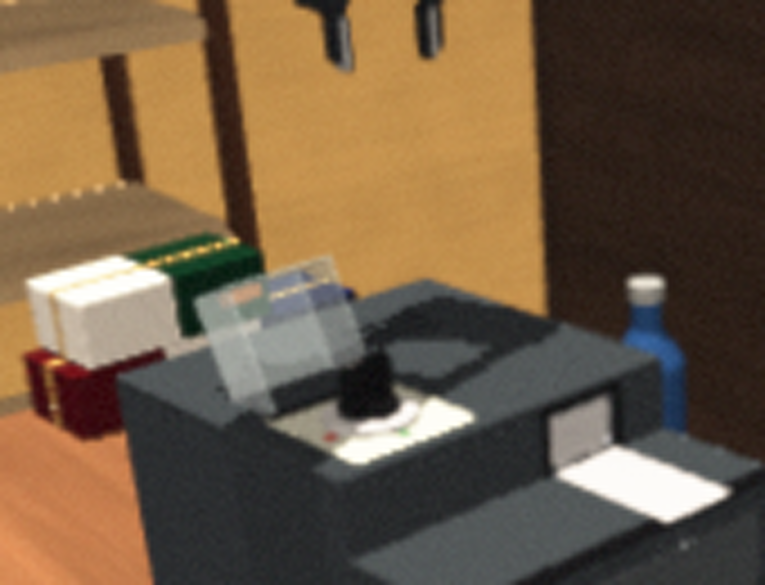

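View pics/k4t.png

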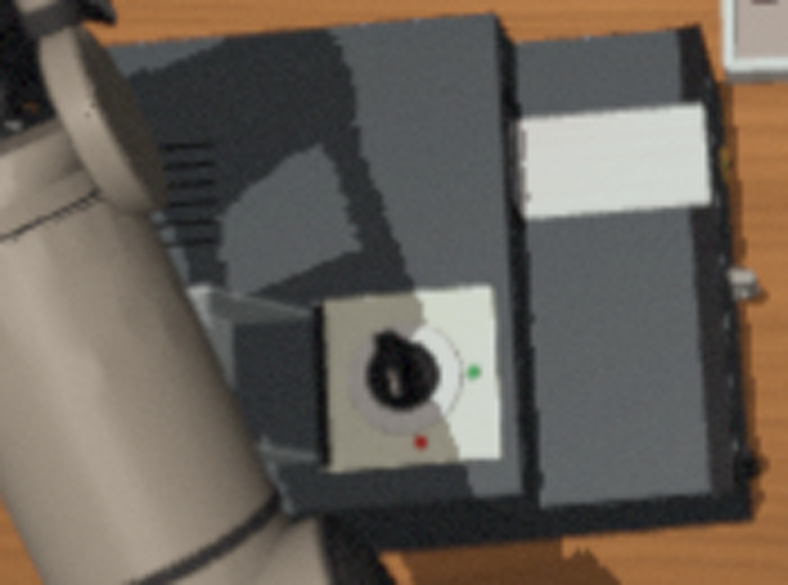

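The knob pointer is at the red dot. Next I return above the tab to bring the hood back over.

```bash
python3 -m jog '[{"tx":-0.0333,"ty":0.0048,"tz":0,"turn":3.4,"fingers":0.3},{"tx":-0.0333,"ty":0.0048,"tz":0,"turn":3.4,"fingers":0.3},{"tx":-0.0333,"ty":0.0048,"tz":0,"turn":3.4,"fingers":0.3},{"tx":-0.0333,"ty":0.0048,"tz":0,"turn":3.5,"fingers":0.3},{"tx":0,"ty":0,"tz":-0.03,"turn":0,"fingers":0.3},{"tx":0,"ty":0,"tz":-0.03,"turn":0,"fingers":0.3},{"tx":0,"ty":0,"tz":-0.02,"turn":0,"fingers":0.3},{"tx":0,"ty":0,"tz":0,"turn":0,"fingers":0.3},{"tx":0,"ty":0,"tz":0,"turn":0,"fingers":0.3}]' 30
python3 - <<'E'
from h import *
d=optics.get_image("side");crop(d,"j1.png",135,60,275,165,5.5)
s=ctrl.sense();T=lambda p:(proj(d,p)-[135,60])*5.5
print(s["tool_pos"],T(s["tool_pos"]),T([.476,.375,.269]),T([.476,.381,.258]))
E
```

```text
t: 42.73
tool_pos: [0.476, 0.3786, 0.3337]
eef_rot: [3.141, 0.001, 0.084]
wrist_force: [-0.1, 0.3, -0.2]
finger_gap: 0.0598
[0.47656702 0.37901162 0.33502665] [[274.88455581 252.33124138]] [[292.31226706 362.67186745]] [[289.96867789 377.78883182]]
```

View pics/j1.png

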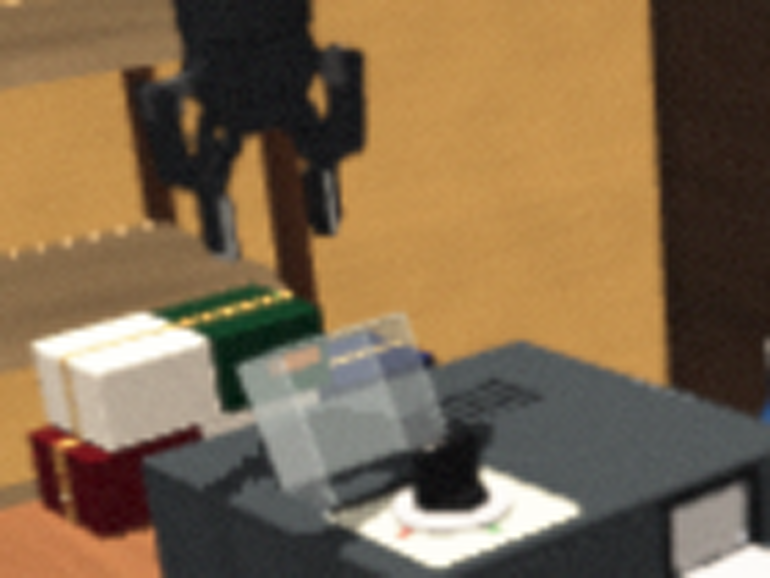

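```bash
python3 -m jog '[{"tx":0.0015,"ty":0.003,"tz":-0.02,"turn":0,"fingers":0.3},{"tx":0,"ty":0,"tz":-0.02,"turn":0,"fingers":0.3},{"tx":0,"ty":0,"tz":-0.018,"turn":0,"fingers":0.3},{"tx":0,"ty":0,"tz":-0.016,"turn":0,"fingers":0.3},{"tx":0,"ty":0,"tz":0,"turn":0,"fingers":0.3},{"tx":0,"ty":0,"tz":0,"turn":0,"fingers":0.3}]' 30
python3 - <<'E'
from h import *
d=optics.get_image("side");crop(d,"j2.png",135,60,275,165,5.5)
E
```

```text
t: 43.28
tool_pos: [0.4783, 0.3824, 0.2608]
eef_rot: [-3.141, -0.002, 0.086]
wrist_force: [-0.1, 0.1, -0.3]
finger_gap: 0.0599
```

View pics/j2.png

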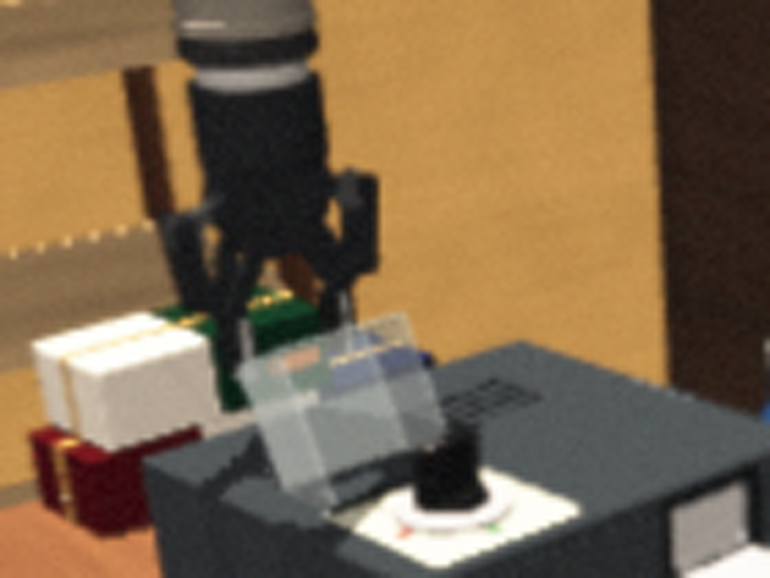

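The fingers straddle the tab with no contact force. I close.

```bash
python3 -m jog '[{"tx":0,"ty":0,"tz":0,"turn":0,"fingers":0.7},{"tx":0,"ty":0,"tz":0,"turn":0,"fingers":1},{"tx":0,"ty":0,"tz":0,"turn":0,"fingers":1},{"tx":0,"ty":0,"tz":0,"turn":0,"fingers":1},{"tx":0,"ty":0,"tz":0,"turn":0,"fingers":1},{"tx":0,"ty":0,"tz":0,"turn":0,"fingers":1}]' 30
python3 - <<'E'
from h import *
d=optics.get_image("side");crop(d,"j3.png",135,60,275,165,5.5)
E
```

```text
t: 43.83
tool_pos: [0.476, 0.3825, 0.2611]
eef_rot: [-3.141, 0.001, 0.088]
wrist_force: [-7.9, -2.1, 7.2]
finger_gap: 0.0231
```

View pics/j3.png

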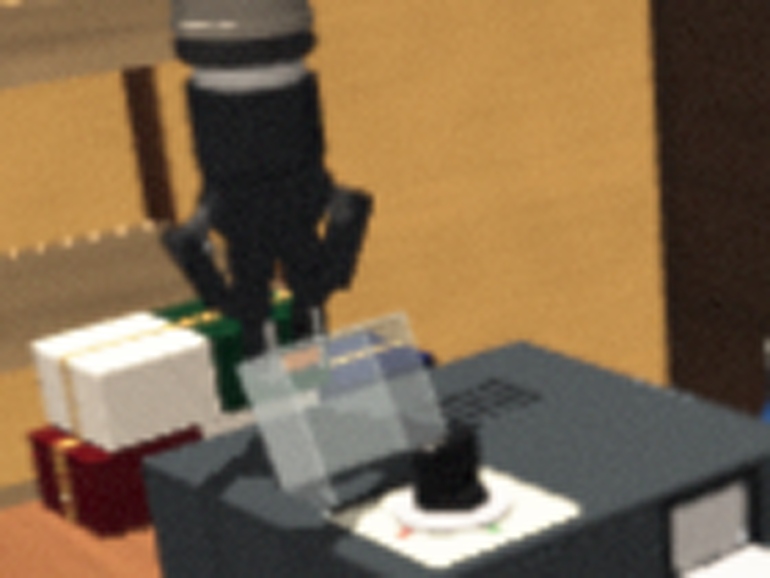

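Gripped. I carry it back along the arc to about 65°.

```bash
python3 -m jog '[{"tx":-0.0010,"ty":-0.0050,"tz":0.0082,"turn":0,"fingers":1},{"tx":0.0005,"ty":-0.0050,"tz":0.0082,"turn":0,"fingers":1},{"tx":0.0006,"ty":-0.0066,"tz":0.0076,"turn":0,"fingers":1},{"tx":0.0006,"ty":-0.0066,"tz":0.0075,"turn":0,"fingers":1},{"tx":0.0008,"ty":-0.0078,"tz":0.0063,"turn":0,"fingers":1},{"tx":0.0008,"ty":-0.0078,"tz":0.0063,"turn":0,"fingers":1},{"tx":0.0008,"ty":-0.0088,"tz":0.0048,"turn":0,"fingers":1},{"tx":0.0008,"ty":-0.0088,"tz":0.0048,"turn":0,"fingers":1},{"tx":0,"ty":0,"tz":0,"turn":0,"fingers":1}]' 30
python3 - <<'E'
from h import *
d=optics.get_image("side");crop(d,"j4.png",135,40,275,165,5.5 if 0 else 4.5)
E
```

```text
t: 44.63
tool_pos: [0.4816, 0.3238, 0.3135]
eef_rot: [3.141, 0.001, 0.086]
wrist_force: [-0.6, -1.5, -7.1]
finger_gap: 0.0232
```

View pics/j4.png

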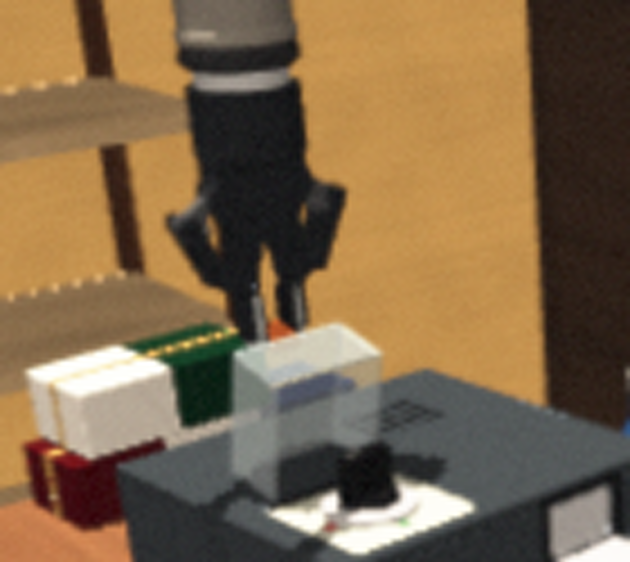

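```bash
python3 -m jog '[{"tx":0.0009,"ty":-0.0095,"tz":0.0012,"turn":0,"fingers":1},{"tx":0.0009,"ty":-0.0095,"tz":0.0030,"turn":0,"fingers":1},{"tx":0.0009,"ty":-0.0098,"tz":0.0018,"turn":0,"fingers":1},{"tx":0.0009,"ty":-0.0099,"tz":0.0010,"turn":0,"fingers":1},{"tx":0.0010,"ty":-0.0100,"tz":0,"turn":0,"fingers":1},{"tx":0.0010,"ty":-0.0100,"tz":-0.0006,"turn":0,"fingers":1},{"tx":0.0009,"ty":-0.0098,"tz":-0.0016,"turn":0,"fingers":1},{"tx":0.0009,"ty":-0.0098,"tz":-0.0025,"turn":0,"fingers":1},{"tx":0,"ty":0,"tz":0,"turn":0,"fingers":1}]' 30
python3 - <<'E'
from h import *
d=optics.get_image("side");crop(d,"j5.png",135,40,275,165,5.5 if 0 else 4.5)
E
```

```text
t: 45.43
tool_pos: [0.4894, 0.2451, 0.3158]
eef_rot: [3.14, -0.001, 0.086]
wrist_force: [-1.5, 0.3, 5.5]
finger_gap: 0.0231
```

View pics/j5.png

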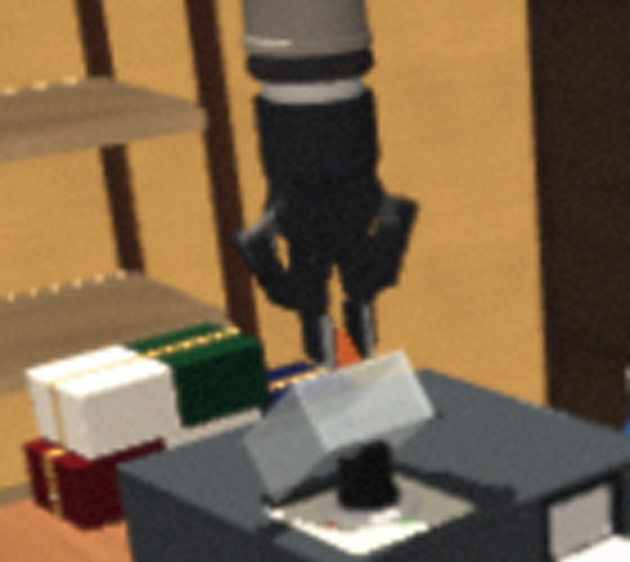

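Going well, at about 38°. I continue to nearly shut.

```bash
python3 -m jog '[{"tx":0.0009,"ty":-0.0094,"tz":-0.0025,"turn":0,"fingers":1},{"tx":0.0009,"ty":-0.0094,"tz":-0.0040,"turn":0,"fingers":1},{"tx":0.0008,"ty":-0.0086,"tz":-0.0048,"turn":0,"fingers":1},{"tx":0.0008,"ty":-0.0085,"tz":-0.0055,"turn":0,"fingers":1},{"tx":0.0007,"ty":-0.0076,"tz":-0.0063,"turn":0,"fingers":1},{"tx":0.0007,"ty":-0.0074,"tz":-0.0068,"turn":0,"fingers":1},{"tx":0.0006,"ty":-0.0050,"tz":-0.0055,"turn":0,"fingers":1},{"tx":0,"ty":0,"tz":0,"turn":0,"fingers":1}]' 30
python3 - <<'E'
from h import *
d=optics.get_image("side");crop(d,"j6.png",155,60,295,185,4.5)
E
```

```text
t: 46.15
tool_pos: [0.4949, 0.1887, 0.279]
eef_rot: [3.138, -0.0, 0.085]
wrist_force: [1.5, -3.4, 5.2]
finger_gap: 0.023
```

View pics/j6.png

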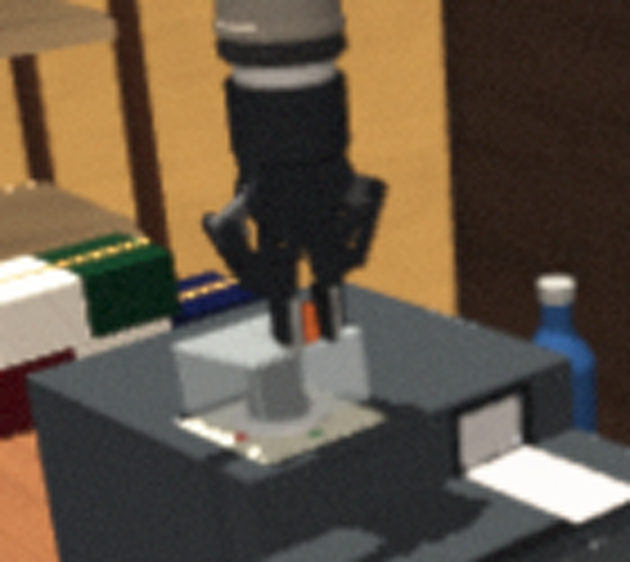

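It looks shut or nearly so. I open, lift straight up, back away and check.

```bash
python3 -m jog '[{"tx":0,"ty":0,"tz":-0.001,"turn":0,"fingers":0.3},{"tx":0,"ty":0,"tz":0,"turn":0,"fingers":0.3},{"tx":0,"ty":0,"tz":0,"turn":0,"fingers":0.3},{"tx":0,"ty":0,"tz":0,"turn":0,"fingers":0.3},{"tx":0,"ty":0,"tz":0.015,"turn":0,"fingers":0.3},{"tx":0,"ty":0,"tz":0.03,"turn":0,"fingers":0.3},{"tx":0,"ty":0,"tz":0.04,"turn":0,"fingers":0.3},{"tx":0,"ty":0,"tz":0.04,"turn":0,"fingers":0.3},{"tx":0.02,"ty":-0.03,"tz":0.01,"turn":0,"fingers":0.3},{"tx":0.02,"ty":-0.03,"tz":0,"turn":0,"fingers":0.3}]' 30
python3 -m jog '[{"tx":0.02,"ty":-0.035,"tz":0,"turn":0,"fingers":0.3},{"tx":0.02,"ty":-0.035,"tz":0,"turn":0,"fingers":0.3},{"tx":0.02,"ty":-0.035,"tz":0,"turn":0,"fingers":0.3},{"tx":0.02,"ty":-0.035,"tz":0,"turn":0,"fingers":0.3},{"tx":0.01,"ty":-0.035,"tz":0,"turn":0,"fingers":0.3},{"tx":0,"ty":-0.035,"tz":0,"turn":0,"fingers":0.3},{"tx":0,"ty":-0.035,"tz":0,"turn":0,"fingers":0.3},{"tx":0,"ty":0,"tz":0,"turn":0,"fingers":0.3},{"tx":0,"ty":0,"tz":0,"turn":0,"fingers":0.3},{"tx":0,"ty":0,"tz":0,"turn":0,"fingers":0.3}]'
python3 - <<'E'
from h import *
d=optics.get_image("side");crop(d,"f1.png",155,100,325,230,4.5);cv2.imwrite("pics/fs.png",d["image"])
d=optics.get_image("top");crop(d,"f1t.png",60,130,235,260,4.5);cv2.imwrite("pics/ft.png",d["image"])
E
```

```text
t: 47.03
tool_pos: [0.5348, 0.1325, 0.4186]
eef_rot: [-3.141, -0.009, 0.092]
wrist_force: [0.8, 1.0, -0.8]
finger_gap: 0.0598
t: 47.87
tool_pos: [0.6242, -0.1129, 0.4136]
eef_rot: [-3.141, 0.0, 0.088]
wrist_force: [-0.1, 0.4, -0.8]
finger_gap: 0.0598
```

View pics/f1.png

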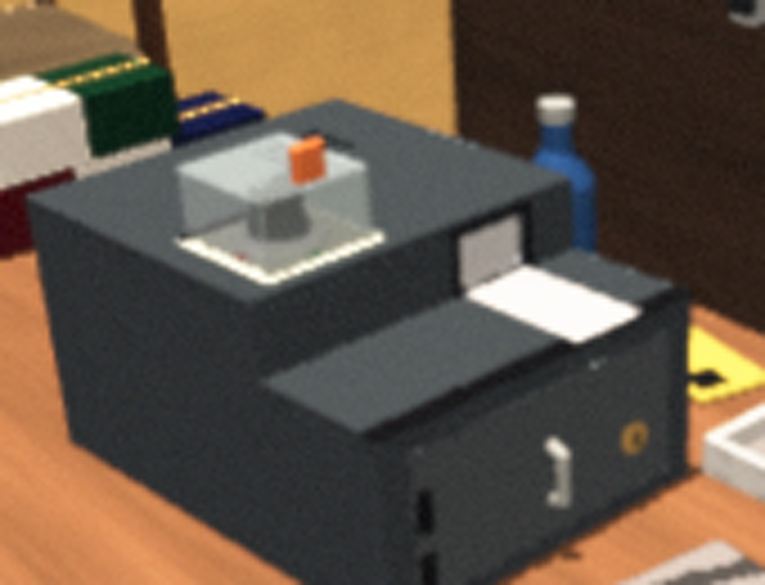

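View pics/f1t.png

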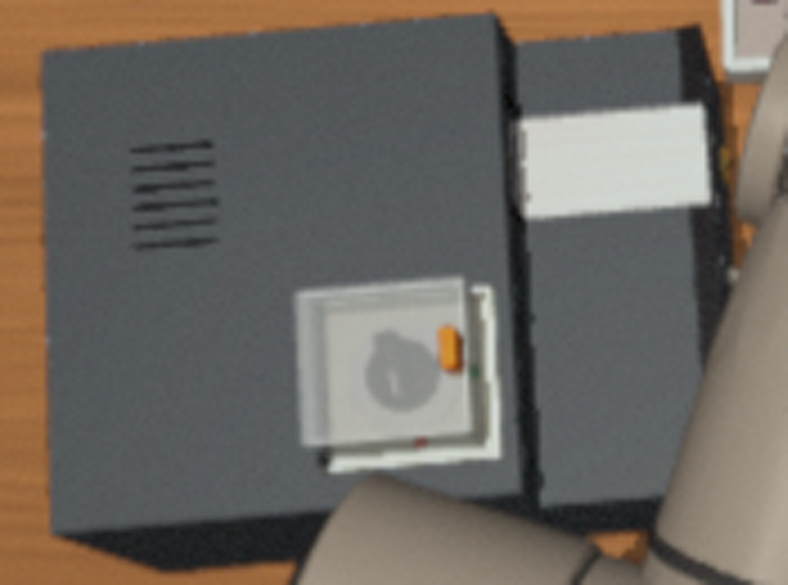

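View pics/ft.png

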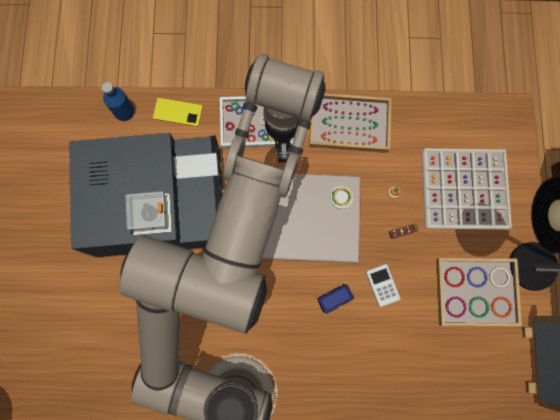

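The hood is shut exactly as at the start, with the pointer at red under it. The flap is shut, the board is empty of cases, and the other items are in their places. I hand in.

```bash
python3 -c "
from rig import order;print(order.finish_job())"
```

```text
the job is handed in; nothing more can be done
None
```

The job is done and handed in at about 48 s of the 210 s. All five cases (navy, red, tan, green and black) went through the flap. The larger navy case off the board was left alone.

- **Hood and knob:** I flipped the hood back and it stayed open on its own. I turned the knob clockwise to its stop, where the wrist moment rose to 1.7 N m at about 80°. Then I guided the hood shut by its tab.
- **Last pictures:** they show the flap shut, the ledge and board clear of cases, the hood back in its starting picture position, and the knob pointer at the red dot. The dish, ring cone, ring bar, card reader and large navy case are where they started.
- **What disagreed:** the tab and knob sat about 2–4 mm further in +x than I measured, which gave side forces of up to 12 N that I corrected on the way. The first move call was refused for missing keys and moved nothing. I saw no knocked case and no slack grip. The cases inside the safe cannot be seen, so that they dropped is inferred from the flap hanging shut after each one.

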